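Put the gate keys away in the walnut box

TASK

Put the gate keys away for the night: take the two keys from their stand and drop them one at a time through the narrow neck of the bamboo pot on the tray, then push the tray across the bench, without lifting it, squarely into the walnut box until it is fully home at the back wall, and swing the front flap down until it is shut. Leave the padlock, torch and glass stone where they lie.

Things in the scene. Friction and masses are not known exactly. Their poses are not given: they have to be found in the camera images.
- box: Walnut box fixed on the bench, open towards the robot, no floor. Outside 145 deep, 210 wide, 147 mm high; inside 135 x 190 x 137 mm; walls walnut, roof a 10 mm clear glass pane. Origin: on the bench, middle of the opening's lower edge; x points into the box (back wall's inner face at x = 135 mm), y to its left, z up.
- flap (a joint): Front flap, walnut, 204 wide, 137 high, 10 mm thick, hinged on the line box x = 0, z = 147 mm. 0 = shut; grows as it swings towards the robot and up: 1.57 level, 2.95 limit, nearly upright; starts at 2.65 to 2.85. Stiff hinge (0.22 N m) stays where left. No handle: push its outer face, which when shut is at box x = -12 mm (inner face -2), lower edge 7 mm above the bench.
- flap_edge (a point): Middle of the flap's free edge on its outer face (the face towards the robot when shut), 135 mm from the hinge line and 12 mm out from the plane through the hinge.
- tray: Loose bamboo tray, 105 deep (x), 150 wide (y), rim 28 mm high, walls 6 mm, 0.28 to 0.5 kg with the bamboo pot fixed upright in its middle: 88 mm across, tapering above 71 mm height to a neck with a 44 mm opening at 103 mm; inside 80 mm wide, floor at 8 mm. Origin: middle of the underside. Home in the box when its +x side is at the back wall, its -x side then 30 mm inside the opening.
- pot_mouth (a point): Centre of the pot's neck opening, at rim level, 103 mm above the tray's underside.
- stand: Fixed walnut key stand, 50 x 120 x 40 mm (its x, y, z) with two slots, 28 mm either side of its middle along y, each with a key standing in it. Origin: middle of its underside.
- key_round: Bronze-coloured aluminium key with round bow, 65 mm long, 26 g, standing blade down in the stand. Blade 10 x 6 mm, 24 long, round-tipped; then a shank 20 x 8 mm that rests on the stand; then the flat bow, 30 mm across (y), 8 mm thick (x), its centre 50 mm from the blade's end. Origin: middle of the blade's end; z points from blade to bow.
- key_round_bow (a point): Centre of the round key's bow (26 mm above the stand's top at the start).
- key_square: Bronze-coloured aluminium key as the other, but with a square bow, 28 x 28 mm (along its y and z), 8 mm thick along its x, 64 mm long overall. Same origin and axes.
- key_square_bow (a point): Centre of the square key's bow (26 mm above the stand's top at the start).
- torch: Bystander: orange plastic torch with a toggle switch, lying on the bench, 150 mm long along its x, 42 mm across. Origin: middle of its underside.
- padlock: Bystander: nickel padlock lying flat, body 44 x 50 x 22 mm, shackle towards its +x, reaching 61 mm from the origin. Origin: middle of the body's underside.
- stone: Bystander: domed green glass paperweight stone, 60 mm across, 33 mm high. Origin: middle of its underside.
There are look-alikes about, which are no part of the job. Leave any pink, purple or turquoise look-alike of the key_square alone.

How it is judged:
On the way, in this order (a step that is already met when the one before it is completed fails the run):
1. one key is in the pot (((z of key_round_bow in the frame of tray below 0.093 m and horizontal distance between each of key_round_bow, key_round and pot_mouth below 0.042 m) or (z of key_square_bow in the frame of tray below 0.093 m and horizontal distance between each of key_square_bow, key_square and pot_mouth below 0.042 m))), for 0.2 s.
2. both keys are in the pot (z of each of key_round_bow, key_square_bow in the frame of tray below 0.093 m and horizontal distance between each of key_round_bow, key_round, key_square_bow, key_square and pot_mouth below 0.042 m), for 0.2 s.
3. the tray with the keys is home in the box (all of step 2 and x of tray in the frame of box above 0.0725 m and z of tray in the frame of box below 0.008 m and angle between the x axis of tray and the x axis of box, either way round below 0.15 rad), for 0.2 s.
At the end, for the whole second after the job is handed in: Both keys lie in the pot (bows below its rim), the tray stands flat in the box within 10 mm of the back wall and within 0.15 rad of square, the flap is shut (below 0.1 rad), everything at rest (all of step 3 and value of joint flap below 0.1 rad and linear speed of tray below 0.02 m/s); the robot touches nothing.
It fails at once if the tray was lifted off the bench (20 mm) or tipped (0.35 rad) (height (world z) of tray above 0.02 m or angle between tray's own z axis and vertical above 0.35 rad).
It fails at once if the padlock was moved by more than 30 mm (distance of padlock from where it was at the start of the episode above 0.03 m).
It fails at once if the torch was moved by more than 30 mm (distance of torch from where it was at the start of the episode above 0.03 m).
It fails at once if the stone was moved by more than 30 mm (distance of stone from where it was at the start of the episode above 0.03 m).
It also fails if it takes over 72 s, if anything falls off the work surface, if the arm or the gripper's body presses on something with over 40 N, if the wrist force passes 120 N, or if a joint passes its speed limit or range.

ROBOT

A 7-joint arm with a two-finger parallel gripper is mounted at the origin on the work surface. World frame = base frame: x ahead of the robot, y to its left, z up, the work surface at z = 0. Lengths are in m, angles in rad, forces in N, time in s.
With the tool pointing down it reaches from about 0.4 to 0.875 m from the base axis. Payload 19.3 kg.
Tool frame: the origin (TCP) lies at the very end of the fingers, on their centre line; the grasp point (between the pads) lies 19 mm behind it; z points along the fingers, y is the line along which they close (so a half turn about z gives the same grasp; the last joint's range is limited). The gripper opens to 85 mm and grips with 20 to 120 N. Pads are 22 mm wide; open, the fingers measure 114 mm over their backs; the gripper's body (76 mm by 85 mm) begins 54 mm behind the grasp point. The pads swing forward as they close: fully open they stand 13 mm farther back than shut.
Start: joints at [1.129, 0.521, -0.036, 1.599, 0.021, 1.021, -0.113], TCP at [0.227, -0.582, 0.208] pointing down, gripper open.
Joint ranges: [-2.91, 2.91], [-0.3, 2.13], [-1.5, 1.42], [0.17, 2.43], [-1.26, 4.41], [0.16, 1.93], [-2.52, 2.52]. Speed limits (rad/s): [1.89, 1.89, 2.39, 2.39, 3.01, 3.01, 3.01].

INTERFACE

Orientations are given as [roll, pitch, yaw] about the fixed x, y, z axes, in that order (R = Rz(yaw) Ry(pitch) Rx(roll)).
In Python, from workcell import bot gives the robot as it stands. The module is installed in compiled form; this text tells all that it offers.
- The arm moves only by the tool apply_moves, never from a script. Its arguments are lists of equal length, an entry for each row: "claw": the finger opening in m, from 0 to 0.0854; "xyz": the shift along the tool's x, y, z in m, a list of three; "twist": the turn, a rotation vector about the tool's x, y, z in rad, a list of three. A call has 1 to 20 rows; each row shifts and turns the commanded pose from where the row before left it, along the tool's axes as they then stand; what a row does not reach is not made up. A row lasts 1/10 s, in which the tool goes at most 50 mm and 8.59 degrees, less where a joint would pass 70% of its speed; a pose out of reach is approached as far as the arm can. A call with a gripper value outside its range is refused whole. The fingers move at their own pace and stop on an object; "force" is the grip in N (left out, the last holds). Time passes only in rows, so rows that do not move let the fingers close. It gives the time, the measured TCP pose, the force, the opening and the grip force at its end, in the units of the state.
- bot.observe(): the state, without advancing time (a new reading comes with each control period).
- bot.grab_frame(name): name is "scene" or "top"; returns a dict with "img" (480x640x3 uint8, red, green, blue), "vfov" (degrees; the focal length in pixels is half the picture's height over the tangent of half this angle, whatever the lens; pixels are square), "cx", "cy" (the principal point, pixels), "view" (4x4, takes a point from world to camera coordinates). Camera axes: x right, y up, looking along -z (the intrinsics and any distortion apply to the point x, -y, -z); pixel columns grow to the right and rows downward; lengths in m; the calibration is good to about 2 mm. A picture is of the moment at which its call begins. There is no depth.
- bot.job_done(): hands the job in; it is judged then, once.
Trained networks look in the newest picture that a camera, given by its name, has taken for a name from the list of things; names that differ only in an ending like _2 or _b are one class to them, and where a whole thing is asked for, a point or a joint stands for the part that bears it (a point fixed in the world has none). Each returns a list of dicts, best first, with "score" (0 to 1); they miss things now and then, are a little off and sometimes report something else, mostly with a low value. They report only what shows in the picture. A call takes as long as a camera call. They do not tell look-alikes from the thing itself.
- bot.find_in(camera, query): "position" ([x, y, z] in m, in world coordinates, good to about 4 mm: the middle of the surface that is visible of it).
The state is a dict: "clock": time; "qpos": joint angles; "qd": joint speeds; "joint_efforts": joint torques, N m; "position": TCP position; "tool_rot": TCP orientation; "force": force on the tool from outside, world axes, zero at the start; "moment": the same for the moment, N m; "grip_width": finger opening in m; "finger_force": force on a finger pad.
Only numpy, scipy, OpenCV 4.12 (cv2) and the standard library are available. Lean on these libraries where they do the work, as an engineer would, in place of code of your own. Each camera call takes 0.05 s, during which the arm holds its last target. There are 200 camera calls.

## Working session

There is one attempt and no reset: what is moved stays moved. The work goes in short steps, Python scripts to look and compute and a tool call to move; the robot and the scene stay as the last step left them, time stands still between calls to the robot, and variables do not carry over. Pictures are saved under pics/ and viewed, at most 10 in all, crops included, and the job is handed in when it is done.

Besides the shell and the picture viewer there is one more tool, called after ">>>" as name(argument=value, ...), one argument or row to a line, values as JSON. apply_moves: Moves the arm, as the interface text tells. Its arguments: {"type":"object","properties":{"claw":{"type":"array"},"xyz":{"type":"array"},"twist":{"type":"array"},"force":{"type":"number"}},"required":["claw","xyz","twist"]}

```bash
mkdir -p pics
cat > h.py <<'E'
import numpy as np, cv2
from workcell import bot
def ray(f,u,v):
    F=240/np.tan(np.radians(f["vfov"])/2); V=np.array(f["view"])
    d=np.array([(u-f["cx"])/F,-(v-f["cy"])/F,-1]); R=V[:3,:3]
    return -R.T@V[:3,3], R.T@d
def onz(f,u,v,z):
    o,d=ray(f,u,v); return o+d*(z-o[2])/d[2]
def proj(f,p):
    F=240/np.tan(np.radians(f["vfov"])/2); c=np.array(f["view"])@np.r_[p,1]
    return f["cx"]+F*c[0]/-c[2], f["cy"]+F*c[1]/c[2]
E
python3 - <<'E'
from h import *
for c in("top","scene"):
    f=bot.grab_frame(c); cv2.imwrite(f"pics/{c}0.png",f["img"][:,:,::-1]); print(c,{k:np.round(v,4).tolist() for k,v in f.items() if k!="img"})
    for q in("box","flap","flap_edge","tray","pot_mouth","stand","key_round_bow","key_square_bow","torch","padlock","stone"):
        print(q,[(np.round(d["position"],3).tolist(),round(d["score"],2)) for d in bot.find_in(c,q)][:4])
print(bot.observe())
E
```

```text
top {'vfov': 52.7799, 'cx': 317.9624, 'cy': 238.1027, 'view': [[-0.0233, -0.9997, -0.0054, 0.0094], [0.9891, -0.0238, 0.145, -0.5668], [-0.1451, -0.002, 0.9894, -1.1497], [0.0, 0.0, 0.0, 1.0]]}
box [([0.695, 0.007, 0.144], 0.93), ([0.685, -0.294, 0.02], 0.32)]
flap [([0.506, -0.044, 0.012], 0.74), ([0.61, -0.004, 0.243], 0.6)]
flap_edge [([0.503, -0.044, 0.017], 0.68), ([0.607, -0.005, 0.245], 0.61)]
tray [([0.504, -0.042, 0.012], 0.97), ([0.688, -0.296, 0.021], 0.38)]
pot_mouth [([0.502, -0.043, 0.018], 0.62)]
stand [([0.478, -0.29, 0.039], 0.86)]
key_round_bow [([0.457, -0.291, 0.075], 0.64)]
key_square_bow [([0.59, -0.29, 0.064], 0.6), ([0.456, -0.372, 0.06], 0.57), ([0.51, -0.298, 0.081], 0.38)]
torch [([0.448, 0.307, 0.035], 0.87)]
padlock [([0.687, -0.292, 0.024], 0.62)]
stone [([0.678, 0.281, 0.03], 0.74)]
scene {'vfov': 49.3696, 'cx': 327.2977, 'cy': 236.2074, 'view': [[0.9198, 0.3924, -0.0066, -0.5226], [-0.2734, 0.6528, 0.7064, 0.0932], [0.2815, -0.648, 0.7077, -1.1692], [0.0, 0.0, 0.0, 1.0]]}
box [([0.684, -0.051, 0.146], 0.68)]
flap [([0.623, -0.024, 0.224], 0.58)]
flap_e
[... 439 characters left out ...]
qpos': array([ 1.12882378,  0.52138427, -0.03627071,  1.59949126,  0.02122187,
        1.02105436, -0.11279423]), 'qd': array([ 8.68462184e-05, -1.40558187e-04,  1.51823135e-03, -1.40688004e-04,
       -6.00649558e-04,  8.14002417e-04, -3.15094797e-05]), 'joint_efforts': array([ 8.81261458e-04, -9.26873302e+01,  1.97823241e+00, -3.70257711e+01,
        1.80046982e-02,  1.94282802e-03,  4.35185967e-06]), 'position': array([ 0.22700465, -0.58233405,  0.20780406]), 'tool_rot': array([3.14154247e+00, 2.69311035e-05, 3.71721269e-01]), 'force': array([0.50543583, 0.0524088 , 0.89768007]), 'moment': array([0.02546034, 0.04912935, 0.04311867]), 'finger_force': 0.0, 'grip_width': 0.08539577096652186}
```

View pics/top0.png

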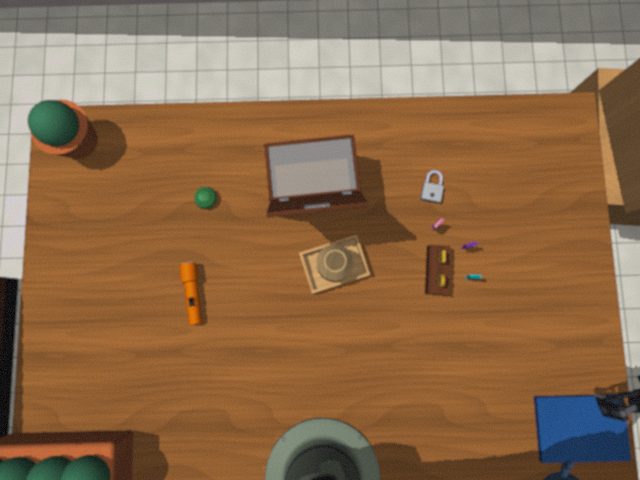

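View pics/scene0.png

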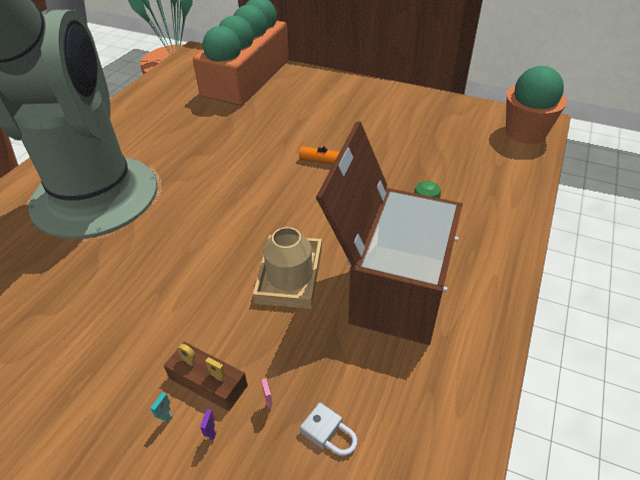

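Top view: the box is at about (313,170) with the flap up at (316,205). The tray and pot are at (336,264), turned about 17°. The stand is at (439,270) with keys at (444,257) and (443,281), and the look-alikes lie beside it. Next I'll zoom in and triangulate.

Run:
```python
from h import *
for c,(x0,y0,w,h,s) in {"top":(255,125,220,180,3.6),"scene":(150,110,330,260,2.4)}.items():
    f=bot.grab_frame(c); im=f["img"]; np.savez(f"{c}.npz",**f)
    crop=cv2.resize(im[y0:y0+h,x0:x0+w],None,fx=s,fy=s,interpolation=cv2.INTER_CUBIC)
    cv2.imwrite(f"pics/{c}1.png",crop[:,:,::-1])
    hsv=cv2.cvtColor(im,cv2.COLOR_RGB2HSV)
    m=cv2.inRange(hsv,(20,130,110),(35,255,255)); n,l,st,ce=cv2.connectedComponentsWithStats(m)
    for i in range(1,n):
        if st[i,4]>8: print(c,st[i],ce[i].round(1),onz(f,*ce[i],.066).round(3))
```

```text
top [441 250   5  13  60] [443.  255.9] [ 0.513 -0.302  0.066]
top [440 274   6  13  54] [442.1 280. ] [ 0.456 -0.297  0.066]
scene [177 344  18  21 187] [186.1 352.9] [ 0.459 -0.296  0.066]
scene [206 358  17  22 200] [214.2 367.8] [ 0.513 -0.302  0.066]
```

View pics/top1.png

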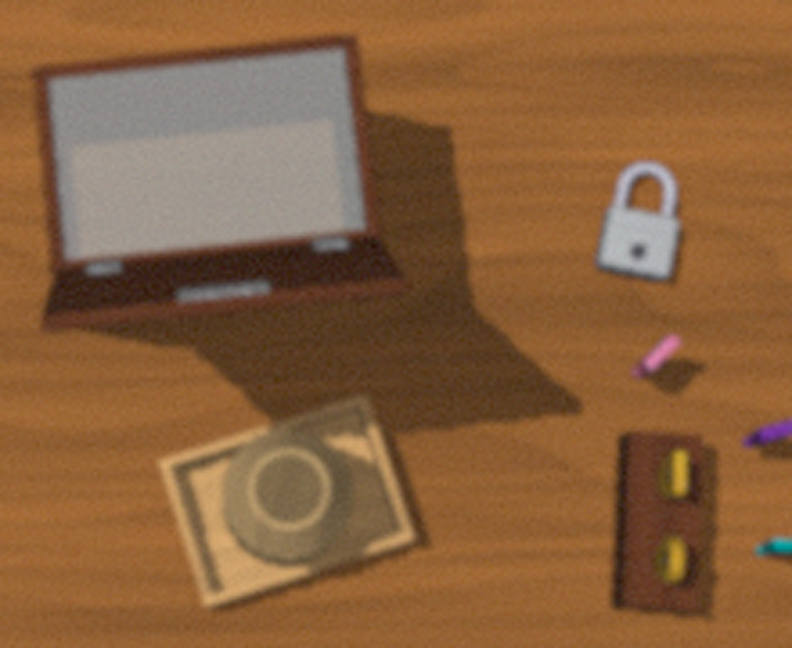

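View pics/scene1.png

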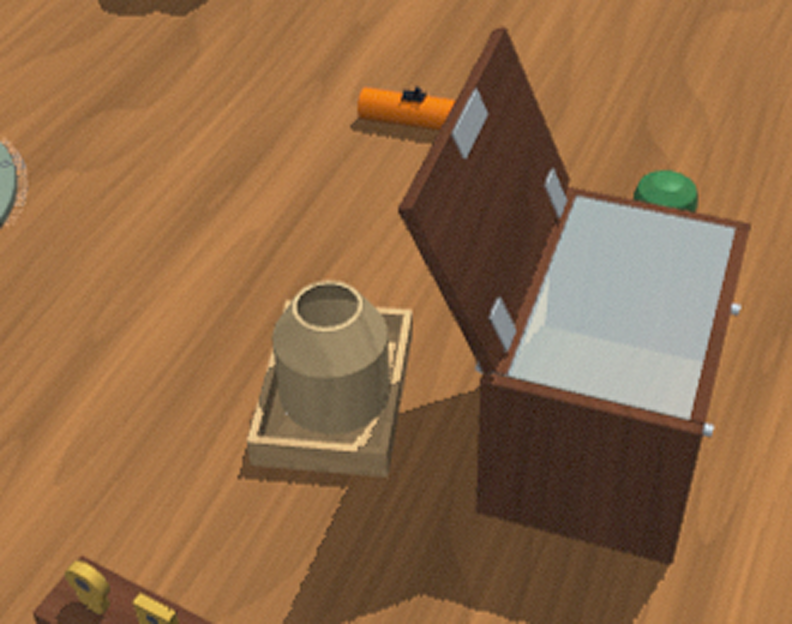

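Top crop: the rim corners are at (160,465), (368,397), (418,545) and (207,608), and the mouth is at (290,487). The box roof corners are at (38,70), (355,37) and (58,265). The stand keys are at (680,472) for square and (673,560) for round. The scene crop shows the mouth at (328,306) and the flap's free edge from (503,30) to (403,210).

Run:
```python
from h import *
f=np.load("top.npz"); g=np.load("scene.npz")
T=lambda u,v,z:onz(f,255+u/3.6-.5+.14,125+v/3.6-.36,z)
S=lambda u,v,z:onz(g,150+u/2.4-.3,110+v/2.4-.3,z)
t=np.array([T(*p,.028) for p in((160,465),(368,397),(418,545),(207,608))]);print("tray",t.round(3).tolist(),t.mean(0).round(3))
yv=(t[0]-t[1])+(t[3]-t[2]); print("tray yaw",np.arctan2(-yv[0],yv[1]), np.linalg.norm(yv)/2)
s=np.array([S(*p,.028) for p in((250,443),(413,311))]);print(s.round(3).tolist())
print("mouth",T(290,487,.103).round(3),S(328,306,.103).round(3))
b=np.array([T(*p,.147) for p in((38,70),(355,37),(58,265),(380,235))]);print("box",b.round(3).tolist())
s=np.array([S(*p,.147) for p in((748,224),(705,430),(572,190),(490,378))]);print("boxS",s.round(3).tolist())
e=np.array([T(*p,.272) for p in((45,325),(405,285))]);print("edge",e.round(3).tolist())
e=np.array([S(*p,.272) for p in((503,30),(403,210))]);print("edgeS",e.round(3).tolist())
```

```text
tray [[0.531, 0.044, 0.028], [0.575, -0.101, 0.028], [0.471, -0.132, 0.028], [0.432, 0.013, 0.028]] [ 0.502 -0.044  0.028]
tray yaw 0.2798389213644027 0.1508057182823289
[[0.482, -0.13, 0.028], [0.538, 0.043, 0.028]]
mouth [ 0.506 -0.043  0.103] [ 0.509 -0.044  0.103]
box [[0.774, 0.112, 0.147], [0.791, -0.091, 0.147], [0.645, 0.101, 0.147], [0.66, -0.103, 0.147]]
boxS [[0.778, 0.113, 0.147], [0.797, -0.089, 0.147], [0.646, 0.1, 0.147], [0.657, -0.101, 0.147]]
edge [[0.582, 0.096, 0.272], [0.6, -0.104, 0.272]]
edgeS [[0.585, 0.102, 0.272], [0.598, -0.102, 0.272]]
```

>>> apply_moves(
  claw=[0.04,0.04,0.04,0.04,0.04,0.04,0.04,0.04,0.04,0.04,0.04,0.04,0.04,0.04],
  xyz=[
    [0,0,0],
    [0,0,0],
    [0,0,0],
    [0,0,0],
    [0.0257,-0.0307,0],
    [0.0257,-0.0307,0],
    [0.0257,-0.0307,0],
    [0.0257,-0.0307,0],
    [0.0257,-0.0307,0],
    [0.0257,-0.0307,0],
    [0.0257,-0.0307,0.01],
    [0.0257,-0.0307,0.02],
    [0.0257,-0.0307,0.02],
    [0.0257,-0.0307,0.02],
  ],
  twist=[
    [0,0,0.118],
    [0,0,0.118],
    [0,0,0.118],
    [0,0,0.118],
    [0,0,0],
    [0,0,0],
    [0,0,0],
    [0,0,0],
    [0,0,0],
    [0,0,0],
    [0,0,0],
    [0,0,0],
    [0,0,0],
    [0,0,0],
  ],
  force=40,
)

```text
clock: 2.7
position: [0.5145, -0.3014, 0.1372]
tool_rot: [3.141, -0.0, -0.1]
force: [1.0, -0.5, -0.3]
grip_width: 0.0401
finger_force: 0.0
```

>>> apply_moves(
  claw=[0.04,0.04,0.04,0.04,0,0,0,0,0,0,0,0,0,0],
  xyz=[
    [0,0,0.03],
    [0,0,0.03],
    [0,0,0.028],
    [0,0,0],
    [0,0,0],
    [0,0,0],
    [0,0,0],
    [0,0,0],
    [0,0,0],
    [0,0,-0.03],
    [0,0,-0.03],
    [0,0,-0.04],
    [0,0,-0.03],
    [0,0,0],
  ],
  twist=[
    [0,0,0],
    [0,0,0],
    [0,0,0],
    [0,0,0],
    [0,0,0],
    [0,0,0],
    [0,0,0],
    [0,0,0],
    [0,0,0],
    [0,0,0],
    [0,0,0],
    [0,0,0],
    [0,0,0],
    [0,0,0],
  ],
  force=40,
)

```text
clock: 4.1
position: [0.5153, -0.3036, 0.1846]
tool_rot: [3.139, -0.007, -0.101]
force: [0.0, 0.2, 0.0]
grip_width: 0.0062
finger_force: 41.1
```

>>> apply_moves(
  claw=[0,0,0,0,0,0,0,0],
  xyz=[
    [-0.0055,-0.043,0],
    [-0.0055,-0.043,0],
    [-0.0055,-0.043,0],
    [-0.0055,-0.043,0],
    [-0.0055,-0.043,0],
    [-0.0055,-0.043,0],
    [0,0,0],
    [0,0,0],
  ],
  twist=[
    [0,0,0],
    [0,0,0],
    [0,0,0],
    [0,0,0],
    [0,0,0],
    [0,0,0],
    [0,0,0],
    [0,0,0],
  ],
)

```text
clock: 4.9
position: [0.5064, -0.0418, 0.1799]
tool_rot: [3.142, -0.0, -0.098]
force: [-0.5, -0.8, -0.7]
grip_width: 0.0061
finger_force: 41.1
```

Run:
```python
from h import *
f=bot.grab_frame("scene"); cv2.imwrite("pics/s2.png",cv2.resize(f["img"][60:420,140:460],None,fx=1.66,fy=1.66,interpolation=cv2.INTER_CUBIC)[:,:,::-1])
print(bot.observe()["position"])
```

```text
[ 0.50639333 -0.04293877  0.17984215]
```

View pics/s2.png

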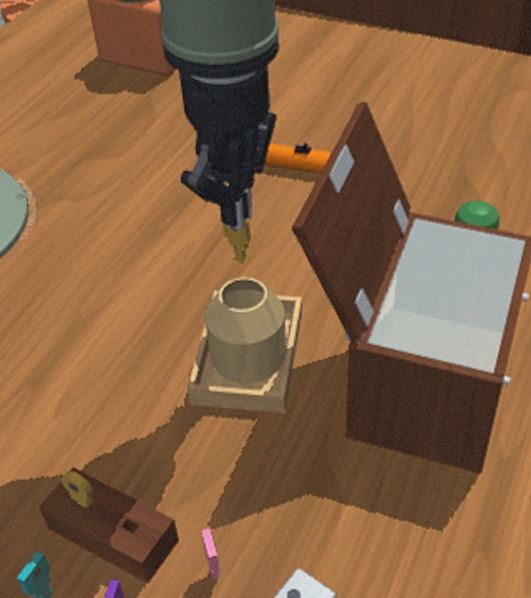

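The square key hangs upright, tip at (238,260), above the mouth at (243,293). I'll lower it and let go.

>>> apply_moves(
  claw=[0,0,0,0,0.035,0.035,0.035,0.035,0.035,0.035,0.035,0.035],
  xyz=[
    [0.001,0,0.03],
    [0,0,0.03],
    [0,0,0.008],
    [0,0,0],
    [0,0,0],
    [0,0,0],
    [0,0,0],
    [0,0,0],
    [0,0,0],
    [0,0,-0.04],
    [0,0,-0.04],
    [0,0,0],
  ],
  twist=[
    [0,0,0],
    [0,0,0],
    [0,0,0],
    [0,0,0],
    [0,0,0],
    [0,0,0],
    [0,0,0],
    [0,0,0],
    [0,0,0],
    [0,0,0],
    [0,0,0],
    [0,0,0],
  ],
)

```text
clock: 6.15
position: [0.5096, -0.0427, 0.1963]
tool_rot: [-3.141, -0.007, -0.101]
force: [-0.1, 0.4, -0.5]
grip_width: 0.0352
finger_force: 0.0
```

>>> apply_moves(
  claw=[0.04,0.04,0.04,0.04,0.04,0.04,0.04,0.04,0.04,0.04,0.04,0.04],
  xyz=[
    [-0.0043,0.0429,0],
    [-0.0043,0.0429,0],
    [-0.0043,0.0429,0],
    [-0.0043,0.0429,0],
    [-0.0043,0.0429,0],
    [-0.0043,0.0429,0],
    [0,0,0.03],
    [0,0,0.03],
    [0,0,0],
    [0,0,0],
    [0,0,0],
    [0,0,0],
  ],
  twist=[
    [0,0,0],
    [0,0,0],
    [0,0,0],
    [0,0,0],
    [0,0,0],
    [0,0,0],
    [0,0,0],
    [0,0,0],
    [0,0,0],
    [0,0,0],
    [0,0,0],
    [0,0,0],
  ],
)

```text
clock: 7.35
position: [0.4567, -0.2964, 0.1331]
tool_rot: [3.141, -0.002, -0.1]
force: [0.6, 0.0, -0.2]
grip_width: 0.0402
finger_force: 0.0
```

>>> apply_moves(
  claw=[0.04,0.04,0.04,0.04,0,0,0,0,0,0,0,0,0,0],
  xyz=[
    [0.001,0,0.03],
    [0,0,0.03],
    [0,0,0.024],
    [0,0,0],
    [0,0,0],
    [0,0,0],
    [0,0,0],
    [0,0,0],
    [0,0,0],
    [0,0,-0.03],
    [0,0,-0.03],
    [0,0,-0.04],
    [0,0,-0.03],
    [0,0,0],
  ],
  twist=[
    [0,0,0],
    [0,0,0],
    [0,0,0],
    [0,0,0],
    [0,0,0],
    [0,0,0],
    [0,0,0],
    [0,0,0],
    [0,0,0],
    [0,0,0],
    [0,0,0],
    [0,0,0],
    [0,0,0],
    [0,0,0],
  ],
)

```text
clock: 8.75
position: [0.4588, -0.2974, 0.1825]
tool_rot: [3.139, -0.007, -0.101]
force: [0.0, 0.3, -0.5]
grip_width: 0.0065
finger_force: 42.0
```

>>> apply_moves(
  claw=[0,0,0,0,0,0,0,0,0],
  xyz=[
    [0.0043,-0.0429,0],
    [0.0043,-0.0429,0],
    [0.0043,-0.0429,0],
    [0.0043,-0.0429,0],
    [0.0043,-0.0429,0],
    [0.0043,-0.0429,0],
    [0,0,0],
    [0,0,0],
    [0,0,0],
  ],
  twist=[
    [0,0,0],
    [0,0,0],
    [0,0,0],
    [0,0,0],
    [0,0,0],
    [0,0,0],
    [0,0,0],
    [0,0,0],
    [0,0,0],
  ],
)

```text
clock: 9.65
position: [0.5082, -0.0438, 0.1778]
tool_rot: [3.141, 0.0, -0.101]
force: [0.7, -1.1, -1.2]
grip_width: 0.0063
finger_force: 42.0
```

Run:
```python
from h import *
f=bot.grab_frame("scene"); cv2.imwrite("pics/s3.png",cv2.resize(f["img"][60:420,140:460],None,fx=1.66,fy=1.66,interpolation=cv2.INTER_CUBIC)[:,:,::-1])
o=bot.observe();print(o["position"],o["grip_width"])
```

```text
[ 0.50820618 -0.04403685  0.17781596] 0.006024912406186185
```

View pics/s3.png

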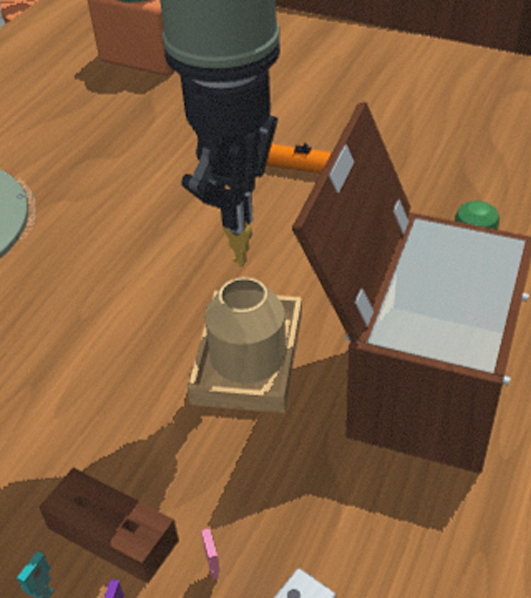

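The round key hangs upright with its tip at (238,265) over the mouth. The square key is nowhere outside the pot. I'll drop this one.

>>> apply_moves(
  claw=[0,0,0,0,0.035,0.035,0.035,0.035,0.035,0.035,0.035,0.035],
  xyz=[
    [0,0,0.03],
    [0,0,0.03],
    [0,0,0.006],
    [0,0,0],
    [0,0,0],
    [0,0,0],
    [0,0,0],
    [0,0,0],
    [0,0,0],
    [0,0,-0.04],
    [0,0,-0.04],
    [0,0,0],
  ],
  twist=[
    [0,0,0],
    [0,0,0],
    [0,0,0],
    [0,0,0],
    [0,0,0],
    [0,0,0],
    [0,0,0],
    [0,0,0],
    [0,0,0],
    [0,0,0],
    [0,0,0],
    [0,0,0],
  ],
)

```text
clock: 10.9
position: [0.5107, -0.0428, 0.1963]
tool_rot: [-3.141, -0.007, -0.101]
force: [1.1, -0.1, -0.4]
grip_width: 0.0349
finger_force: 0.0
```

```bash
python3 -c "
from h import *
o=bot.observe();print(o['qpos'].round(3))
f=bot.grab_frame('top')
for q in('key_round_bow','key_square_bow','tray','box'): print(q,[(np.round(d['position'],3).tolist(),round(d['score'],2)) for d in bot.find_in('top',q)][:4])"
```

```text
[-0.005  0.354 -0.035  1.911  0.016  0.87  -1.719]
key_round_bow []
key_square_bow [([0.457, -0.374, 0.064], 0.63), ([0.541, -0.37, 0.057], 0.61), ([0.591, -0.29, 0.065], 0.57)]
tray []
box [([0.71, 0.021, 0.144], 0.81)]
```

>>> apply_moves(
  claw=[0.06,0.06,0.06,0.06,0.06,0.06,0.06,0.06,0.06,0.06,0.06,0.06,0.06,0.06,0.06,0.06,0.06,0.06],
  xyz=[
    [0,0,0],
    [0,0,0],
    [0,0,0],
    [0,0,0],
    [0,0,0],
    [0,0,0],
    [0,0,0],
    [0,0,0],
    [0,0,0],
    [0,0,0],
    [0,0,0],
    [0,0,0],
    [-0.039,0,0],
    [-0.039,0,0],
    [-0.039,0,0],
    [0,0,0.04],
    [0,0,0.04],
    [0,0,0],
  ],
  twist=[
    [0,0,-0.146],
    [0,0,-0.146],
    [0,0,-0.146],
    [0,0,-0.146],
    [0,0,-0.146],
    [0,0,-0.146],
    [0,0,-0.146],
    [0,0,-0.146],
    [0,0,-0.146],
    [0,0,-0.146],
    [0,0,-0.146],
    [0,0,-0.146],
    [0,0,0],
    [0,0,0],
    [0,0,0],
    [0,0,0],
    [0,0,0],
    [0,0,0],
  ],
)

```text
clock: 12.95
position: [0.5148, -0.1587, 0.1072]
tool_rot: [-3.134, -0.003, 1.652]
force: [0.7, 1.1, 1.0]
grip_width: 0.0601
finger_force: 0.0
```

>>> apply_moves(
  claw=[0.06,0.06,0.06,0.06,0.06],
  xyz=[
    [0,0,0.03],
    [0,0,0.03],
    [0,0,0.025],
    [0,0,0],
    [0,0,0],
  ],
  twist=[
    [0,0,0],
    [0,0,0],
    [0,0,0],
    [0,0,0],
    [0,0,0],
  ],
)

```text
clock: 13.45
position: [0.5184, -0.1592, 0.0281]
tool_rot: [3.141, 0.0, 1.652]
force: [0.4, 0.4, 0.3]
grip_width: 0.0598
finger_force: 0.0
```

>>> apply_moves(
  claw=[0.06,0.06,0.06,0.06,0.06,0.06,0.06,0.06,0.06,0.06,0.06,0.06,0.06],
  xyz=[
    [0,0,0.015],
    [0.008,0,0],
    [0.008,0,0],
    [0.006,0,0],
    [0.006,0,0],
    [0.006,0,0],
    [0.006,0,0],
    [0.006,0,0],
    [0.006,0,0],
    [0.005,0,0],
    [0.004,0,0],
    [0.002,0,0],
    [0,0,0],
  ],
  twist=[
    [0,0,0],
    [0,0,0],
    [0,0,0],
    [0,0,0],
    [0,0,0],
    [0,0,0],
    [0,0,0],
    [0,0,0],
    [0,0,0],
    [0,0,0],
    [0,0,0],
    [0,0,0],
    [0,0,0],
  ],
)

```text
clock: 14.75
position: [0.5128, -0.0963, 0.0118]
tool_rot: [3.142, -0.0, 1.652]
force: [-0.0, -0.3, -0.5]
grip_width: 0.0602
finger_force: 0.0
```

Run:
```python
from h import *
f=bot.grab_frame("scene"); cv2.imwrite("pics/s4.png",cv2.resize(f["img"][60:420,140:460],None,fx=1.66,fy=1.66,interpolation=cv2.INTER_CUBIC)[:,:,::-1]);np.savez("s4.npz",**f)
```

```text
(no output)
```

View pics/s4.png

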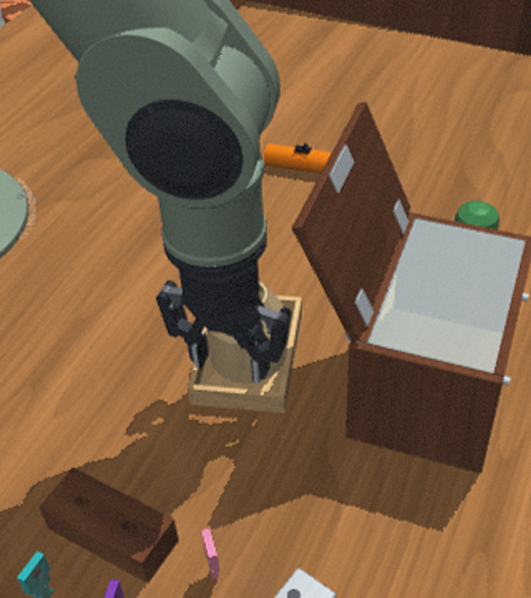

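The tray seems not to have moved: its near corner is still at about (190,405), and the fingers show at (197,365) and (260,380). I'll check this numerically.

Run:
```python
from h import *
g=np.load("s4.npz")
P=lambda p:[round(float((a-b)*1.66),0) for a,b in zip(proj(g,p),(140,60))]
for s in(-.03,.03):
  for z in(.012,.03): print(s,z,P((.5128+s,-.0963+.08*s,z)))
def c(x,y,yaw,z=.028):
  return [P((x+np.cos(yaw)*a-np.sin(yaw)*b,y+np.sin(yaw)*a+np.cos(yaw)*b,z)) for a,b in((-.0525,-.075),(.0525,-.075),(.0525,.075))]
print(c(.506,-.044,.28)); print(c(.505,-.012,.08))
a=cv2.imread("pics/s3.png").astype(int);b=cv2.imread("pics/s4.png").astype(int)
print(np.abs(a-b)[380:420,180:300].mean(), np.abs(a-b)[290:330,285:305].mean(),np.abs(a-b)[450:550,350:500].mean())
for q in('tray','pot_mouth'): print(q,[(np.round(d['position'],3).tolist(),round(d['score'],2)) for d in bot.find_in('scene',q)][:2])
```

```text
-0.03 0.012 [205.0, 378.0]
-0.03 0.03 [204.0, 367.0]
0.03 0.012 [256.0, 391.0]
0.03 0.03 [255.0, 381.0]
[[184.0, 388.0], [281.0, 397.0], [300.0, 297.0]]
[[188.0, 357.0], [277.0, 380.0], [320.0, 288.0]]
6.018402777777778 15.170416666666666 2.2562
tray [([0.524, -0.083, 0.02], 0.71)]
pot_mouth [([0.528, -0.085, 0.023], 0.6)]
```

>>> apply_moves(
  claw=[0.06,0.06,0.06,0.06,0.06,0.06,0.06,0.06,0.06,0.06],
  xyz=[
    [0,0,-0.025],
    [0,0,-0.025],
    [-0.035,0,0],
    [-0.035,0,0],
    [0,0,0],
    [0,0,0],
    [0,0,0],
    [-0.01,0,0.02],
    [-0.01,0,0.02],
    [0,0,0],
  ],
  twist=[
    [0,0,0],
    [0,0,0],
    [0,0,0],
    [0,0,0],
    [0,0.15,0],
    [0,0.15,0],
    [0,0.15,0],
    [0,0,0],
    [0,0,0],
    [0,0,0],
  ],
)

```text
clock: 15.9
position: [0.5161, -0.1688, 0.0137]
tool_rot: [-3.134, -0.417, 1.647]
force: [-0.7, 0.5, -0.5]
grip_width: 0.0599
finger_force: 0.0
```

>>> apply_moves(
  claw=[0.06,0.06,0.06,0.06],
  xyz=[
    [-0.0048,0,0.0099],
    [-0.0048,0,0.0099],
    [0,0,0],
    [0,0,0],
  ],
  twist=[
    [0,0,0],
    [0,0,0],
    [0,0,0],
    [0,0,0],
  ],
)

```text
clock: 16.3
position: [0.5179, -0.1692, -0.0057]
tool_rot: [-3.137, -0.415, 1.65]
force: [0.9, 0.6, -0.0]
grip_width: 0.0601
finger_force: 0.0
```

>>> apply_moves(
  claw=[0.06,0.06,0.06,0.06,0.06,0.06,0.06,0.06,0.06,0.06,0.06,0.06,0.06],
  xyz=[
    [0.0062,0,0.0027],
    [0.0062,0,0.0027],
    [0.0062,0,0.0027],
    [0.0062,0,0.0027],
    [0.0062,0,0.0027],
    [0.0062,0,0.0027],
    [0.0062,0,0.0027],
    [0.0062,0,0.0027],
    [0.0062,0,0.0027],
    [0.0062,0,0.0027],
    [0.0062,0,0.0027],
    [0.0062,0,0.0027],
    [0,0,0],
  ],
  twist=[
    [0,0,0],
    [0,0,0],
    [0,0,0],
    [0,0,0],
    [0,0,0],
    [0,0,0],
    [0,0,0],
    [0,0,0],
    [0,0,0],
    [0,0,0],
    [0,0,0],
    [0,0,0],
    [0,0,0],
  ],
)

```text
clock: 17.6
position: [0.5111, -0.0873, -0.0054]
tool_rot: [-3.137, -0.416, 1.651]
force: [0.4, 0.5, 0.4]
grip_width: 0.0604
finger_force: 0.0
```

Run:
```python
from h import *
f=bot.grab_frame("scene"); cv2.imwrite("pics/s5.png",cv2.resize(f["img"][60:420,140:460],None,fx=1.66,fy=1.66,interpolation=cv2.INTER_CUBIC)[:,:,::-1]);np.savez("s5.npz",**f)
```

```text
(no output)
```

View pics/s5.png

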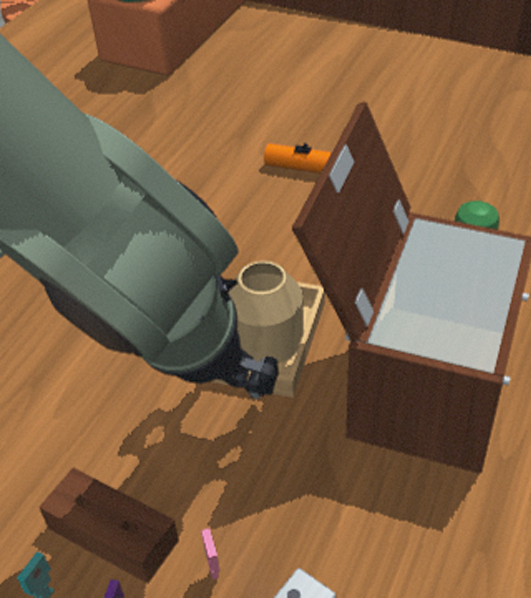

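The tray has shifted left and squared up; the mouth is now at (262,277). Next I'll retreat and turn to push from behind.

>>> apply_moves(
  claw=[0.06,0.06,0.06,0.06,0.06,0.06,0.06,0.06,0.06,0.06,0.06,0.06,0.06,0.06,0.06,0.06,0.06,0.06,0.06,0.06],
  xyz=[
    [-0.0275,0,-0.012],
    [0.0161,-0.02,-0.0366],
    [0.0161,-0.02,-0.0366],
    [0.0161,-0.02,-0.0366],
    [0,-0.02,0],
    [0,-0.02,0],
    [0,0,0],
    [0,0,0],
    [0,0,0],
    [0,0,0],
    [0,0,0],
    [0,0,0],
    [0,0,0],
    [0,0,0],
    [0,0,0],
    [0,0,0],
    [0,0,0],
    [0,0,0],
    [0,0,0],
    [0,0,0],
  ],
  twist=[
    [0,0,0],
    [0,0,0],
    [0,0,0],
    [0,0,0],
    [0,-0.139,0],
    [0,-0.139,0],
    [0,-0.138,0],
    [0,0,0.131],
    [0,0,0.131],
    [0,0,0.131],
    [0,0,0.131],
    [0,0,0.131],
    [0,0,0.131],
    [0,0,0.131],
    [0,0,0.131],
    [0,0,0.131],
    [0,0,0.131],
    [0,0,0.131],
    [0,0,0.131],
    [0,0,0],
  ],
)

```text
clock: 19.65
position: [0.414, -0.1267, 0.1141]
tool_rot: [-3.114, 0.008, 0.077]
force: [0.6, 1.0, -0.3]
grip_width: 0.0605
finger_force: 0.0
```

Run:
```python
from h import *
f=bot.grab_frame("top"); cv2.imwrite("pics/t6.png",cv2.resize(f["img"][130:330,255:455],None,fx=3,fy=3,interpolation=cv2.INTER_CUBIC)[:,:,::-1]);np.savez("t6.npz",**f)
```

```text
(no output)
```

View pics/t6.png

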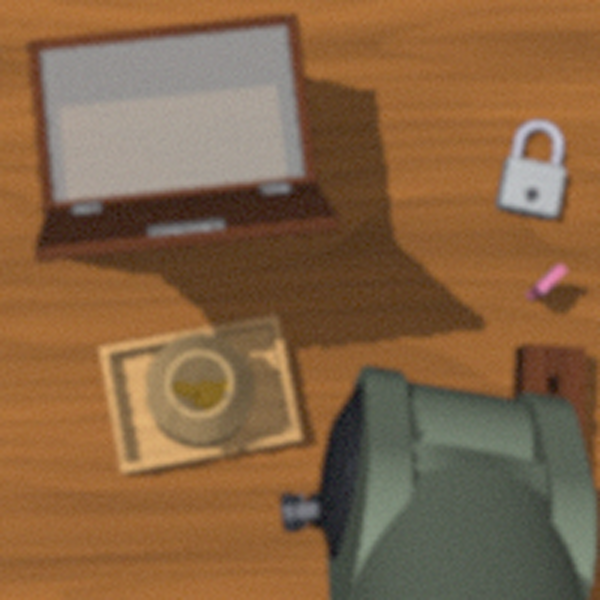

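The keys show inside the pot at (200,388). The tray corners are at (100,348), (275,318), (308,438) and (123,470), so it is nearly square with the box.

Run:
```python
from h import *
f=np.load("t6.npz")
T=lambda u,v,z:onz(f,255+u/3-.33,130+v/3-.33,z)
t=np.array([T(*p,.028) for p in((100,348),(275,318),(307,438),(123,470))]);print(t.round(3).tolist(),t.mean(0).round(3))
yv=(t[0]-t[1])+(t[3]-t[2]); print(np.arctan2(-yv[0],yv[1]),np.linalg.norm(yv)/2)
xv=(t[0]-t[3])+(t[1]-t[2]); print(np.arctan2(xv[1],xv[0]),np.linalg.norm(xv)/2)
m=T(200,384,.103);print("mouth",m)
b=np.array([T(*p,.147) for p in((31,43),(297,16))]);print(b.round(3).tolist())
yaw=np.arctan2(-(b[0]-b[1])[0],(b[0]-b[1])[1]);o=b.mean(0)[:2]-.145*np.array([np.cos(yaw),np.sin(yaw)]);print("box",yaw,o)
for c in(m,t.mean(0)):
  d=c[:2]-o;print("tray in box",np.cos(yaw)*d[0]+np.sin(yaw)*d[1],-np.sin(yaw)*d[0]+np.cos(yaw)*d[1])
```

```text
[[0.552, 0.071, 0.028], [0.573, -0.075, 0.028], [0.473, -0.098, 0.028], [0.451, 0.054, 0.028]] [ 0.512 -0.012  0.028]
0.14781313275360652 0.1501708515874318
0.19837776343346522 0.10264653171526428
mouth [ 0.51180963 -0.01089226  0.103     ]
[[0.774, 0.113, 0.147], [0.79, -0.092, 0.147]]
box 0.080177221085279 [ 0.63757082 -0.00135591]
tray in box -0.12612096266312844 0.0005666601950073749
tray in box -0.1258816807521841 -0.0006275797089189388
```

>>> apply_moves(
  claw=[0.06,0.06,0.06,0.06,0.06,0.06,0.06,0.06],
  xyz=[
    [0.0042,-0.0358,0],
    [0.0042,-0.0358,0],
    [0.0042,-0.0358,0],
    [0,0,0],
    [0,0,0],
    [0,0,0],
    [0,0,0],
    [0,0,0],
  ],
  twist=[
    [0,0,0],
    [0,0,0],
    [0,0,0],
    [0,0.14,0],
    [0,0.14,0],
    [0,0.14,0],
    [0,0.14,0],
    [0,0,0],
  ],
)

```text
clock: 20.5
position: [0.4206, -0.03, 0.116]
tool_rot: [-3.128, -0.294, 0.075]
force: [-0.1, -0.6, 0.2]
grip_width: 0.0602
finger_force: 0.0
```

>>> apply_moves(
  claw=[0.06,0.06],
  xyz=[
    [0,0,0],
    [0,0,0],
  ],
  twist=[
    [0,0,0],
    [0,0,0],
  ],
)

```text
clock: 20.7
position: [0.4206, -0.0288, 0.1158]
tool_rot: [-3.126, -0.292, 0.073]
force: [-0.2, 0.2, 0.3]
grip_width: 0.0601
finger_force: 0.0
```

>>> apply_moves(
  claw=[0.06,0.06,0.06,0.06,0.06,0.06,0.06,0.06,0.06],
  xyz=[
    [0,-0.005,0],
    [0,-0.005,0],
    [0,0,0],
    [-0.0087,0,0.018],
    [-0.0087,0,0.018],
    [-0.0087,0,0.018],
    [-0.0087,0,0.018],
    [-0.0087,0,0.018],
    [0,0,0],
  ],
  twist=[
    [0,0.053,0],
    [0,0.053,0],
    [0,0.053,0],
    [0,0,0],
    [0,0,0],
    [0,0,0],
    [0,0,0],
    [0,0,0],
    [0,0,0],
  ],
)

```text
clock: 21.6
position: [0.4243, -0.0421, 0.0906]
tool_rot: [-3.102, -0.311, 0.083]
force: [0.2, 0.1, 0.0]
grip_width: 0.0603
finger_force: 0.0
```

```bash
python3 -c "
from h import *
o=bot.observe();print(o['qpos'].round(3),o['position'],o['tool_rot'])"
```

```text
[ 0.508  0.375 -0.582  2.432  1.056  0.162 -2.519] [ 0.42428668 -0.04205892  0.09060798] [-3.10150897 -0.31090461  0.08304508]
```

>>> apply_moves(
  claw=[0.0,0.0,0.0,0.0,0.0,0.0,0.0,0.0],
  xyz=[
    [0.03,0,-0.03],
    [0.03,0,-0.02],
    [0,0,-0.02],
    [0,0,-0.02],
    [0,0,0],
    [0,0,0],
    [0,0,0],
    [0,0,0],
  ],
  twist=[
    [-0.02,-0.103,0],
    [-0.02,-0.103,0],
    [0,-0.103,0],
    [0,0,0],
    [0,0,0],
    [0,0,0],
    [0,0,0],
    [0,0,0],
  ],
)

```text
clock: 22.4
position: [0.4552, -0.0525, 0.1666]
tool_rot: [3.119, -0.101, 0.077]
force: [-0.4, 0.0, 0.8]
grip_width: -0.0001
finger_force: 0.0
```

```bash
python3 -c "
from h import *
o=bot.observe();print(o['qpos'].round(3),o['position'],o['tool_rot'])"
```

```text
[ 0.724  0.384 -0.922  2.118  0.502  0.745 -2.008] [ 0.45522501 -0.05254213  0.16656972] [ 3.11909675 -0.10092989  0.07666174]
```

>>> apply_moves(
  claw=[0.0,0.0,0.0,0.0,0.0,0.0],
  xyz=[
    [0,0,-0.01],
    [0,0,-0.01],
    [0,0,-0.01],
    [0,0,-0.01],
    [0,0,0],
    [0,0,0],
  ],
  twist=[
    [0.02,-0.1,-0.1],
    [0,0,-0.14],
    [0,0,-0.14],
    [0,0,-0.14],
    [0,0,-0.14],
    [0,0,0],
  ],
)

```text
clock: 23.0
position: [0.4544, -0.0523, 0.2066]
tool_rot: [3.136, 0.004, 0.738]
force: [-0.4, 0.2, -0.1]
grip_width: 0.0001
finger_force: 0.0
```

```bash
python3 -c "
from h import *
o=bot.observe();print(o['qpos'].round(3),o['position'],o['tool_rot'])"
```

```text
[ 0.857  0.45  -1.13   1.987  0.491  1.01  -1.342] [ 0.45440228 -0.05227116  0.20664934] [3.13579155 0.00394409 0.73752906]
```

```bash
cat > k.py <<'E'
import numpy as np
from scipy.spatial.transform import Rotation as Ro
Q=np.array([[1.12882,.52138,-.03627,1.59949,.02122,1.02105,-.11279],[-.005,.354,-.035,1.911,.016,.87,-1.719],[.508,.375,-.582,2.432,1.056,.162,-2.519],[.724,.384,-.922,2.118,.502,.745,-2.008],[.857,.45,-1.13,1.987,.491,1.01,-1.342]])
P=np.array([[.2270,-.58233,.2078],[.510,-.0428,.1945],[.42429,-.04206,.09061],[.45523,-.05254,.16657],[.4544,-.05227,.20665]])
E=[[3.14154,0,.37172],[-3.141,-.004,-.101],[-3.1015,-.3109,.08305],[3.1191,-.10093,.07666],[3.1358,.0039,.7375]]
z=lambda a:Ro.from_euler('z',a); y=lambda a:Ro.from_euler('y',a)
def frames(q):
    R1=z(-q[0])*y(q[1]); R2=R1*z(-q[2])*y(q[3]); R3=R2*z(-q[4])*y(q[5]); return R1,R2,R3,R3*z(-q[6])*z(np.pi/2)
A=[];
for q in Q:
    R1,R2,R3,R=frames(q); a=np.zeros((3,5)); a[2,0]=1
    a[:,1]=R1.as_matrix()[:,2];a[:,2]=R2.as_matrix()[:,2];a[:,3]=R.as_matrix()[:,2];a[:,4]=R3.as_matrix()[:,0]; A.append(a)
A=np.vstack(A); L,*_=np.linalg.lstsq(A,P.ravel(),rcond=None)
def fk(q):
    R1,R2,R3,R=frames(q); return np.array([0,0,L[0]])+R1.as_matrix()[:,2]*L[1]+R2.as_matrix()[:,2]*L[2]+R.as_matrix()[:,2]*L[3]+R3.as_matrix()[:,0]*L[4],R
if __name__=="__main__":
    print(L,(A@L-P.ravel()).round(3))
    for q,e in zip(Q,E): print((fk(q)[1].inv()*Ro.from_euler('xyz',e)).as_rotvec().round(3))
E
python3 k.py
```

```text
[0.15503002 0.63205289 0.410777   0.29052485 0.03483897] [ 0.055  0.019 -0.01  -0.008  0.057 -0.     0.002  0.001 -0.003 -0.006
  0.007  0.005 -0.001 -0.006  0.008]
[0. 0. 0.]
[-0.    -0.003  0.001]
[0.001 0.    0.001]
[-0.     0.    -0.001]
[-0. -0. -0.]
```

```bash
python3 - <<'E'
s=open('k.py').read()
i=s.index("A=[];"); j=s.index("if __name__")
s=s[:i]+'''def basis(q):
    R1,R2,R3,R=[r.as_matrix() for r in frames(q)]
    return np.c_[[0,0,1],R1[:,1],R1[:,2],R2[:,1],R2[:,2],R3[:,0],R3[:,1],R[:,2]],Ro.from_matrix(R)
A=np.vstack([basis(q)[0] for q in Q]); L,*_=np.linalg.lstsq(A,P.ravel(),rcond=None)
def fk(q):
    B,R=basis(q); return B@L,R
'''+s[j:]
open('k.py','w').write(s)
E
python3 k.py
```

```text
[ 0.31596444 -0.02176586  0.52968484 -0.03481605  0.42120425  0.00068907
 -0.00266571  0.34755863] [-0.     0.    -0.001  0.     0.     0.001  0.     0.    -0.    -0.
 -0.    -0.     0.     0.     0.   ]
[0. 0. 0.]
[-0.    -0.003  0.001]
[0.001 0.    0.001]
[-0.     0.    -0.001]
[-0. -0. -0.]
```

```bash
cat >> k.py <<'E'
LO=np.array([-2.91,-.3,-1.5,.17,-1.26,.16,-2.52]);HI=np.array([2.91,2.13,1.42,2.43,4.41,1.93,2.52])
def jac(q):
    J=np.zeros((6,7));p,R=fk(q)
    for i in range(7):
        d=np.zeros(7);d[i]=1e-5;p2,R2=fk(q+d);J[:3,i]=(p2-p)/1e-5;J[3:,i]=(R2*R.inv()).as_rotvec()/1e-5
    return J
def step(q,xyz,tw,n=4,W=np.ones(7)):
    p,R=fk(q);pt=p+R.apply(xyz);Rt=R*Ro.from_rotvec(tw)
    for k in range(n):
        p,R=fk(q);e=np.r_[pt-p,(Rt*R.inv()).as_rotvec()]/(n-k)
        J=jac(q);q=np.clip(q+W*(np.linalg.pinv(J*W)@e),LO,HI)
    return q
E
python3 - <<'E'
from k import *
q=Q[3].copy()
for x,t in zip([[0,0,-.01]]*4+[[0,0,0]],[[.02,-.1,-.1]]+[[0,0,-.14]]*4): q=step(q,x,t)
print(q.round(3),Q[4])
q=Q[0].copy()
for i in range(4): q=step(q,[0,0,0],[0,0,.118])
for i in range(10): q=step(q,[.0257,-.0307,.007],[0,0,0])
for i in range(6): q=step(q,[-.0055,-.043,-.01],[0,0,0])
print(q.round(3),Q[1])
q=Q[1].copy()
for i in range(12): q=step(q,[0,0,0],[0,0,-.146])
print(q.round(3))
for i in range(3): q=step(q,[-.039,0,.04],[0,0,0])
for i in range(3): q=step(q,[0,0,.02],[0,0.138,0])
print(q.round(3))
for i in range(12): q=step(q,[.0062,0,.0027],[0,0,0])
for i in range(3): q=step(q,[.016,-.02,-.0366],[0,0,0])
for i in range(3): q=step(q,[0,-.013,0],[0,-.138,0])
print(q.round(3))
for i in range(12): q=step(q,[0,0,0],[0,0,.131])
print(q.round(3), fk(q)[0])
E
```

```text
[ 0.858  0.45  -1.131  1.988  0.491  1.01  -1.345] [ 0.857  0.45  -1.13   1.987  0.491  1.01  -1.342]
[-0.015  0.347 -0.025  1.917  0.011  0.877 -1.717] [-0.005  0.354 -0.035  1.911  0.016  0.87  -1.719]
[ 0.294  0.378 -0.419  1.896  0.194  0.899 -0.138]
[ 0.792  0.852 -0.576  1.766  0.062  0.787  0.385]
[ 0.474  0.341 -0.514  2.169  0.262  0.676 -0.138]
[ 0.169  0.31  -0.145  2.183  0.069  0.64  -1.515] [ 0.4142154  -0.0784215   0.13671853]
```

```bash
cat > s.py <<'E'
from k import *
def go(q,p,e,n=None):
    p=np.array(p,float);Rt=Ro.from_euler('xyz',e);p0,R0=fk(q);w=(R0.inv()*Rt).as_rotvec()
    n=n or int(max(1,np.ceil(np.linalg.norm(p-p0)/.045),np.ceil(np.linalg.norm(w)/.14)));m=9
    for k in range(n):
        p0,R0=fk(q);w=(R0.inv()*Rt).as_rotvec()/(n-k); qn=step(q,R0.inv().apply(p-p0)/(n-k),w,2)
        m=min(m,(qn-LO).min(),(HI-qn).min());q=qn
    return q,m,n
def push(q,yaw,half=1):
    m=9
    for x,t in((.42,.3),(.44,.45),(.55,.6),(.66,.75)):
        y=-.0015+.08*(x-.639); e=[np.pi,-t,.08] if half==1 else [np.pi,t,.08+np.pi]
        for zz in([.13,0.005] if x==.42 else [.005]):
            q,a,_=go(q,[x,y,zz],e); m=min(m,a)
    return q,m,np.linalg.norm(fk(q)[0]-[x,y,.005])
E
cat > r.py <<'E'
from s import *
for half in(1,2):
    y0=.08 if half==1 else .08+np.pi
    res=[]
    for yaw1 in(.74,1.5,2.5,-.3):
      for px,py in((.45,-.05),(.45,-.3),(.45,.25),(.55,-.3),(.6,-.25),(.6,.3)):
        for rx in(-.4,0,.4):
          for ry in(-.4,0,.4):
            q=Q[4];N=0;m=9
            for p,e in(([.45,-.05,.25],[np.pi,0,yaw1]),([px,py,.25],[np.pi+rx,ry,yaw1]),([px,py,.25],[np.pi+rx,ry,y0]),([.45,-.02,.2],[np.pi,0,y0])):
                q,a,n=go(q,p,e);m=min(m,a);N+=n
            if m<=.01: continue
            qq,mm,er=push(q,y0,half); res.append((round(mm,3),round(er,3),N,yaw1,px,py,rx,ry,q.round(2).tolist()))
    res.sort(key=lambda r:(r[0]<.02,r[2]))
    for r in res[:4]: print(half,r)
E
time timeout 560 python3 r.py
```

```text
1 (np.float64(0.0), np.float64(0.108), 9, 0.74, 0.45, -0.05, 0, 0, [0.7, 0.39, -0.99, 2.01, 0.4, 0.95, -1.99])
1 (np.float64(0.0), np.float64(0.109), 12, 0.74, 0.45, -0.05, -0.4, 0, [0.76, 0.42, -1.07, 2.01, 0.45, 0.97, -2.03])
1 (np.float64(0.0), np.float64(0.109), 12, 0.74, 0.45, -0.05, 0, -0.4, [0.74, 0.42, -1.05, 2.01, 0.44, 0.96, -2.03])
1 (np.float64(0.0), np.float64(0.109), 12, 0.74, 0.45, -0.05, 0, 0.4, [0.68, 0.38, -0.95, 2.01, 0.38, 0.94, -1.96])
2 (np.float64(0.0), np.float64(0.0), 29, 0.74, 0.45, -0.05, -0.4, -0.4, [0.71, 0.39, -0.99, 2.01, 0.4, 0.95, 1.16])
real	0m56.938s
user	0m57.443s
sys	0m0.049s
```

```bash
sed -i 's/for x,t in(.*/for x,t in((.42,.12),(.445,.25),(.50,.4),(.55,.6),(.66,.75)):/; s/for zz in.*/for zz in([.13,0.003] if x==.42 else [.003]):/; s/-\[x,y,.005\]/-[x,y,.003]/' s.py
python3 - <<'E'
from s import *
q=np.array([.05,.3,-.05,2.1,0,.74,-1.5]); q,m,_=go(q,[.45,-.02,.2],[np.pi,0,.08]); print("ideal",q.round(2),push(q,0))
E
timeout 560 python3 r.py
```

```text
ideal [-0.03  0.26 -0.06  2.04  0.02  0.84 -1.6 ] (array([-0.4200884 ,  0.64696318,  0.37652434,  2.33088739,  0.31566409,
        0.16      , -2.01378967]), np.float64(0.0), np.float64(0.2557604926244838))
1 (np.float64(0.0), np.float64(0.101), 9, 0.74, 0.45, -0.05, 0, 0, [0.7, 0.39, -0.99, 2.01, 0.4, 0.95, -1.99])
1 (np.float64(0.0), np.float64(0.102), 12, 0.74, 0.45, -0.05, -0.4, 0, [0.76, 0.42, -1.07, 2.01, 0.45, 0.97, -2.03])
1 (np.float64(0.0), np.float64(0.102), 12, 0.74, 0.45, -0.05, 0, -0.4, [0.74, 0.42, -1.05, 2.01, 0.44, 0.96, -2.03])
1 (np.float64(0.0), np.float64(0.1), 12, 0.74, 0.45, -0.05, 0, 0.4, [0.68, 0.38, -0.95, 2.01, 0.38, 0.94, -1.96])
2 (np.float64(0.0), np.float64(0.0), 29, 0.74, 0.45, -0.05, -0.4, -0.4, [0.71, 0.39, -0.99, 2.01, 0.4, 0.95, 1.16])
```

```bash
cat > r2.py <<'E'
from s import *
H=np.pi; Y=.08+H
def T(side,fwd): # fwd tilt toward box, side lean; tool yaw Y
    base=Ro.from_euler('xyz',[H,0,Y]); ax=Ro.from_euler('z',.08)
    return (ax*Ro.from_euler('x',side)*Ro.from_euler('y',-fwd)*ax.inv()*base).as_euler('xyz')
by=lambda x:-.0015+.08*(x-.639)
def seq(q,L):
    m=9;N=0;ms=[]
    for p,e in L:
        q,a,n=go(q,p,e);m=min(m,a);N+=n;ms.append(round(a,2))
    er=np.linalg.norm(fk(q)[0]-p)+(fk(q)[1].inv()*Ro.from_euler('xyz',e)).magnitude()
    return q,m,N,er,ms
S1=[([.44,by(.44),.2],T(0,0)),([.44,by(.44),.04],T(0,0)),([.52,by(.52),.04],T(0,0)),([.5,by(.5),.25],T(0,0)),([.45,by(.45),.3],T(0,0))]
D=[([.47,by(.47),.1],T(0,.35)),([.49,by(.49),.0],T(0,.42)),([.51,by(.51),.0],T(0,.45)),([.6,by(.6),.0],T(0,.65)),([.665,by(.665),.0],T(0,.75))]
if __name__=="__main__":
    res=[]
    for mid in(None,([.45,-.3,.25],[H,0,.74]),([.45,.2,.25],[H,0,.74]),([.55,-.3,.25],[H,0,.74])):
        q1,m1,N1,e1,ms=seq(Q[4],([mid] if mid else [])+[([.45,-.05,.25] if mid is None else mid[0],[H,0,2.0]),([.45,-.05,.25],T(0,0))]+S1)
        print(mid,q1.round(2),round(m1,2),N1,round(e1,3),ms)
        if e1>.02: continue
        for s in(-.8,-.5,-.3,.3,.5,.8):
          for f in(.6,.8,1.1):
            for x,zz in((.45,.3),(.5,.3),(.45,.4),(.5,.2)):
              p=[x,by(x),zz]
              q2,m2,N2,e2,_=seq(q1,[(p,T(s,0)),(p,T(s,f)),(p,T(0,f))])
              if m2<.01: continue
              q3,m3,N3,e3,ms3=seq(q2,D); res.append((round(min(m2,m3),3),round(e3,3),N1+N2+N3,mid and mid[0],s,f,x,zz,q2.round(2).tolist(),ms3))
    res.sort(key=lambda r:-r[0]+(r[1]>.02)*5)
    for r in res[:6]: print(r)
E
timeout 570 python3 r2.py
```

```text
None [ 1.04  0.55 -1.5   1.87  0.57  1.33  0.95] 0.0 34 0.127 [np.float64(0.0), np.float64(0.0), np.float64(0.0), np.float64(0.07), np.float64(0.3), np.float64(0.03), np.float64(0.0)]
([0.45, -0.3, 0.25], [3.141592653589793, 0, 0.74]) [ 1.04  0.55 -1.5   1.87  0.57  1.32  0.96] 0.0 40 0.119 [np.float64(0.37), np.float64(0.11), np.float64(0.0), np.float64(0.0), np.float64(0.07), np.float64(0.32), np.float64(0.04), np.float64(0.0)]
([0.45, 0.2, 0.25], [3.141592653589793, 0, 0.74]) [ 1.05  0.56 -1.5   1.87  0.58  1.33  0.95] 0.0 40 0.136 [np.float64(0.34), np.float64(0.05), np.float64(0.0), np.float64(0.0), np.float64(0.06), np.float64(0.29), np.float64(0.02), np.float64(0.0)]
([0.55, -0.3, 0.25], [3.141592653589793, 0, 0.74]) [ 1.04  0.55 -1.5   1.87  0.57  1.33  0.95] 0.0 40 0.126 [np.float64(0.38), np.float64(0.21), np.float64(0.0), np.float64(0.0), np.float64(0.07), np.float64(0.31), np.float64(0.03), np.float64(0.0)]
```

>>> apply_moves(
  claw=[0.03,0.03,0.03,0.03,0.03,0.03,0.03,0.03,0.03,0.03,0.03,0.03],
  xyz=[
    [0,0,0],
    [0,0,0],
    [0,0,0],
    [0,0,0],
    [0,0,0],
    [-0.0117,-0.036,0],
    [0,0,0.035],
    [0,0,0.035],
    [0,0,0.035],
    [0,0,0.035],
    [0,0,0.031],
    [0,0,0],
  ],
  twist=[
    [0,0,0.132],
    [0,0,0.132],
    [0,0,0.132],
    [0,0,0.132],
    [0,0,0.132],
    [0,0,0],
    [0,0,0],
    [0,0,0],
    [0,0,0],
    [0,0,0],
    [0,0,0],
    [0,0,0],
  ],
)

```text
clock: 24.2
position: [0.4382, -0.0182, 0.033]
tool_rot: [3.135, 0.005, 0.072]
force: [0.6, 0.0, 0.1]
grip_width: 0.0297
finger_force: 0.0
```

>>> apply_moves(
  claw=[0.03,0.03,0.03,0.03,0.03,0.03,0.03,0.03,0.03,0.03,0.03,0.03,0.03,0.03],
  xyz=[
    [0.006,0,0],
    [0.006,0,0],
    [0.006,0,0],
    [0.006,0,0],
    [0.006,0,0],
    [0.006,0,0],
    [0.006,0,0],
    [0.006,0,0],
    [0.006,0,0],
    [0.006,0,0],
    [0.006,0,0],
    [0.006,0,0],
    [0.004,0,0],
    [0,0,0],
  ],
  twist=[
    [0,0,0],
    [0,0,0],
    [0,0,0],
    [0,0,0],
    [0,0,0],
    [0,0,0],
    [0,0,0],
    [0,0,0],
    [0,0,0],
    [0,0,0],
    [0,0,0],
    [0,0,0],
    [0,0,0],
    [0,0,0],
  ],
)

```text
clock: 25.6
position: [0.5169, -0.0126, 0.0358]
tool_rot: [3.135, -0.002, 0.075]
force: [-0.1, -0.3, -0.3]
grip_width: 0.0298
finger_force: 0.0
```

>>> apply_moves(
  claw=[0.03,0.03,0.03,0.03,0.03,0.03,0.03],
  xyz=[
    [-0.02,0,0],
    [-0.03,0,-0.03],
    [-0.02,0,-0.045],
    [0,0,-0.045],
    [0,0,-0.045],
    [0,0,-0.045],
    [0,0,0],
  ],
  twist=[
    [0,0,0],
    [0,0,0],
    [0,0,0],
    [0,0,0],
    [0,0,0],
    [0,0,0],
    [0,0,0],
  ],
)

```text
clock: 26.3
position: [0.4484, -0.0161, 0.2504]
tool_rot: [3.132, -0.008, 0.075]
force: [0.2, -0.1, -0.9]
grip_width: 0.0303
finger_force: 0.0
```

Run:
```python
from h import *
o=bot.observe();print(o['qpos'].tolist(),o['position'],o['tool_rot'])
f=bot.grab_frame("scene");cv2.imwrite("pics/s7.png",cv2.resize(f["img"][60:420,140:460],None,fx=1.66,fy=1.66,interpolation=cv2.INTER_CUBIC)[:,:,::-1]);np.savez("s7.npz",**f)
```

```text
[0.7438626334997156, 0.3100217289379688, -1.0250554003208978, 1.9586729241282028, 0.32100770201807455, 1.0349133097370378, -1.9218624327383083] [ 0.44839485 -0.01609395  0.25044975] [ 3.13200629 -0.00819109  0.07469182]
```

View pics/s7.png

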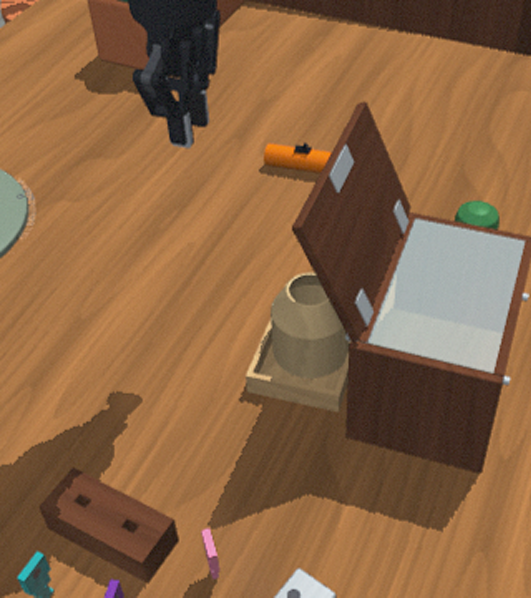

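The tray is now at the opening: mouth about (310,290), near rim corner (248,377). Next comes a wrist flip, because the forward tilt needs joint 5 near π.

```bash
cat > r3.py <<'E'
from s import *
from r2 import T,by,seq,H
import k,s,sys,time
g=np.load("s7.npz")
from h import onz
S=lambda u,v,z:onz(g,140+u/1.66-.3,60+v/1.66-.3,z).round(3)
print("corner",S(248,377,.028),S(338,396,.02),"mouth",S(312,290,.103))
C=lambda a:(np.cos(a),np.sin(a))
def fkf(q):
    R=np.eye(3);o=[];
    for i,a in enumerate(q):
        c,sn=C(-a if i%2==0 else a)
        R=R@(np.array([[c,-sn,0],[sn,c,0],[0,0,1]]) if i%2==0 else np.array([[c,0,sn],[0,1,0],[-sn,0,c]]))
        if i in(1,3,5): o.append(R)
    R=R@np.array([[0,-1,0],[1,0,0],[0,0,1.]]); R1,R2,R3=o
    return np.c_[[0,0,1],R1[:,1],R1[:,2],R2[:,1],R2[:,2],R3[:,0],R3[:,1],R[:,2]]@L,Ro.from_matrix(R)
k.fk=fkf; s.fk=fkf
q0=np.array([.74386,.31002,-1.02506,1.95867,.32101,1.03491,-1.92186])
print(fkf(q0)[0],fk(q0)[0])
# ideal flipped goals: IK from guesses
D=lambda h:[(p,(Ro.from_euler('xyz',T(0,t))*Ro.from_euler('z',h)).as_euler('xyz')) for p,t in(([.46,by(.46),.15],.3),([.49,by(.49),.0],.4),([.51,by(.51),.0],.45),([.6,by(.6),.0],.65),([.665,by(.665),.0],.75))]
rng=np.random.default_rng(int(sys.argv[1]));best=(-9,);t0=time.time();n=0
def follow(q,vias):
    m=9;path=[q]
    a=q
    for v in vias:
        N=max(int(np.ceil(np.abs(v-a).max()/.14)),1)
        for i in range(N):
            p,R=fkf(a+(v-a)*(i+1)/N)
            if p[2]<.17 or p[0]>.56 or p[0]<.2: return None
            p0,R0=fkf(q);w=(R0.inv()*R).as_rotvec();dx=R0.inv().apply(p-p0)
            if np.linalg.norm(w)>.3 : w*=.3/np.linalg.norm(w)
            q=step(q,dx,w,1); m=min(m,(q-LO).min(),(HI-q).min())
            if m<.02: return None
            path.append(q)
        a=v
    return q,m,path
while time.time()-t0<150:
    n+=1
    g5=rng.uniform(2.6,3.6)
    goal=np.array([rng.uniform(-.6,1),rng.uniform(.2,.6),rng.uniform(-1.2,.6),rng.uniform(1.9,2.3),g5,rng.uniform(.25,.8),rng.uniform(-2.3,2.2)])
    via=np.array([rng.uniform(-.8,1.2),rng.uniform(-.1,.7),rng.uniform(-1.3,.8),rng.uniform(1.6,2.3),rng.uniform(.5,2.5),rng.uniform(.2,.7),rng.uniform(-2.3,2.2)])
    r=follow(q0,[via,goal])
    if r is None: continue
    q,m,path=r
    if q[4]<2: continue
    for h in(0,H):
        q2,m2,N2,e2,ms=seq(q,D(h))
        sc=min(m,m2,.1)-len(path)*.001-e2
        if sc>best[0]:
            best=(sc,m,m2,e2,len(path)+N2,h,via.round(3).tolist(),goal.round(3).tolist(),q.round(2).tolist(),q2.round(2).tolist(),ms); np.save(f"b{sys.argv[1]}.npy",np.array(path))
print(n,best)
E
for i in 1 2 3 4; do python3 r3.py $i > o$i & done; wait; cat o1 o2 o3 o4; nproc
```

```text
corner [ 0.532 -0.09   0.028] [ 0.629 -0.071  0.02 ] mouth [ 0.573 -0.009  0.103]
[ 0.44809151 -0.01610055  0.25035995] [ 0.44809151 -0.01610055  0.25035995]
9641 (np.float64(0.01058768494552868), np.float64(0.17476675070114744), np.float64(0.03211393265936069), np.float64(0.0005262477138320083), 42, 0, [0.126, 0.292, 0.6, 2.157, 2.402, 0.258, -0.139], [0.405, 0.231, 0.133, 2.288, 2.978, 0.527, -0.715], [1.21, 0.31, -0.81, 2.26, 2.62, 0.58, -0.22], [0.53, 0.99, -0.8, 2.2, 2.56, 0.79, -0.62], [np.float64(0.1), np.float64(0.03), np.float64(0.05), np.float64(0.07), np.float64(0.18)])
corner [ 0.532 -0.09   0.028] [ 0.629 -0.071  0.02 ] mouth [ 0.573 -0.009  0.103]
[ 0.44809151 -0.01610055  0.25035995] [ 0.44809151 -0.01610055  0.25035995]
9439 (np.float64(0.010775329147201055), np.float64(0.30378338549727424), np.float64(0.03331397732533947), np.float64(0.0005386481781384175), 47, 0, [0.4, 0.105, 0.383, 1.906, 1.333, 0.381, -1.12], [0.535, 0.208, 0.091, 2.147, 2.661, 0.779, -0.915], [1.1, 0.25, -0.57, 2.13, 2.58, 0.85, -0.72], [0.54, 1.0, -0.83, 2.2, 2.55, 0.8, -0.58], [np.float64(0.07)
[... 554 characters left out ...]
 0.91, -0.34], [np.float64(0.14), np.float64(0.04), np.float64(0.05), np.float64(0.08), np.float64(0.18)])
corner [ 0.532 -0.09   0.028] [ 0.629 -0.071  0.02 ] mouth [ 0.573 -0.009  0.103]
[ 0.44809151 -0.01610055  0.25035995] [ 0.44809151 -0.01610055  0.25035995]
9891 (np.float64(0.009277220306268229), np.float64(0.20961923864745025), np.float64(0.03584176855749899), np.float64(0.0005645482512307568), 51, 0, [0.668, 0.091, -0.512, 2.233, 1.794, 0.625, 0.226], [0.458, 0.357, 0.539, 2.102, 2.893, 0.279, -0.905], [1.41, 0.38, -0.66, 2.06, 2.13, 0.52, 0.06], [0.58, 1.03, -0.88, 2.2, 2.52, 0.83, -0.52], [np.float64(0.09), np.float64(0.04), np.float64(0.05), np.float64(0.07), np.float64(0.18)])
4
```

```bash
cat > r4.py <<'E'
import sys; sys.argv=['x','1']
from s import *
from r2 import T,by,seq,H
lim=.6*.1*np.array([1.89,1.89,2.39,2.39,3.01,3.01,3.01])
for i in(1,2,3):
    P_=np.load(f"b{i}.npy"); pp=np.array([fk(q)[0] for q in P_]); print(i,len(P_),pp.min(0).round(2),pp.max(0).round(2))
    # waypoint compression: K waypoints, const twist, straight translation
    for K in(2,3,4,6):
        idx=np.linspace(0,len(P_)-1,K+1).astype(int)[1:]
        q=P_[0];m=9;rows=[];ok=True;mx=0
        for j in idx:
            p,R=fk(P_[j]);p0,R0=fk(q);w=(R0.inv()*R).as_rotvec();n=int(np.ceil(max(np.linalg.norm(w)/.13,np.linalg.norm(p-p0)/.045,1)))
            w=np.round(w/n,3); sh=np.round(R0.inv().apply(p-p0),3)  # shift first, then turn
            ns=int(np.ceil(np.linalg.norm(sh)/.045))
            seg=[(np.round(sh/ns,4),np.zeros(3))]*ns+[(np.zeros(3),w)]*n
            for s_,t_ in seg:
                qn=step(q,s_,t_,2);mx=max(mx,(np.abs(qn-q)/lim).max());q=qn;m=min(m,(q-LO).min(),(HI-q).min())
            rows.append((ns,(sh/max(ns,1)).round(4).tolist(),n,w.tolist(),fk(q)[0].round(3).tolist()))
        q2,m2,N2,e2,ms=seq(q,[([.46,by(.46),.15],T(0,.3)),([.49,by(.49),.0],T(0,.4)),([.51,by(.51),.0],T(0,.45)),([.6,by(.6),.0],T(0,.65)),([.665,by(.665),.0],T(0,.75))])
        print(K,round(m,2),round(mx,2),q.round(2),round(m2,3),round(e2,4)); 
        if m>.03 and e2<.01 and q[4]>2: [print("   ",r) for r in rows]
E
python3 r4.py
```

```text
1 21 [ 0.45 -0.54  0.24] [ 0.55 -0.02  0.35]
2 0.17 0.77 [ 1.24  0.31 -0.85  2.26  2.6   0.59 -0.19] 0.033 0.0005
    (11, [0.0048, 0.0411, -0.0055], 16, [-0.059, -0.033, -0.108], [0.529, -0.46, 0.314])
    (2, [-0.004, 0.019, -0.022], 10, [-0.03, -0.033, -0.11], [0.546, -0.414, 0.347])
3 0.17 1.11 [ 1.27  0.32 -0.88  2.26  2.59  0.59 -0.17] 0.034 0.0005
    (8, [0.0078, 0.0409, -0.0018], 10, [-0.07, -0.009, -0.096], [0.532, -0.337, 0.268])
    (5, [-0.035, 0.0128, 0.0084], 13, [-0.012, -0.026, -0.119], [0.501, -0.514, 0.334])
    (3, [-0.011, 0.0287, -0.019], 5, [-0.037, -0.063, -0.082], [0.544, -0.413, 0.347])
4 0.17 1.61 [ 1.23  0.3  -0.83  2.26  2.61  0.56 -0.22] 0.032 0.0005
    (7, [0.0084, 0.0404, -0.0003], 8, [-0.075, -0.003, -0.098], [0.526, -0.294, 0.256])
    (4, [-0.032, 0.03, 0.0092], 9, [-0.029, -0.03, -0.116], [0.533, -0.462, 0.317])
    (3, [-0.0143, -0.0317, 0.0053], 9, [-0.0, -0.005, -0.13], [0.461, -0.537, 0.333])
    (4, [-0.027, 0.0213, -0.0145], 4, [-0.023, -0.093, 0.014], [0.544, -0.41, 0.346])
6 0.16 1.86 [ 1.19  0.29 -0.78  2.27  2.63  0.56 -0.25] 0.0 0.0005

[... 2853 characters left out ...]
, -0.046, -0.066], [0.507, 0.453, 0.248])
    (2, [-0.0115, -0.02, -0.002], 2, [-0.032, -0.003, 0.043], [0.534, 0.415, 0.25])
6 0.17 1.28 [ 0.25  0.68 -1.33  2.18  2.03  0.65 -0.82] 0.041 0.0006
    (3, [0.0193, -0.023, 0.006], 7, [-0.026, 0.018, -0.122], [0.5, 0.058, 0.232])
    (4, [0.039, -0.0198, -0.0015], 10, [-0.027, 0.017, -0.115], [0.527, 0.232, 0.225])
    (4, [0.0405, 0.012, -0.0048], 7, [-0.039, 0.013, -0.122], [0.475, 0.394, 0.229])
    (2, [-0.0095, 0.03, 0.0085], 3, [-0.06, -0.037, -0.074], [0.497, 0.452, 0.244])
    (1, [-0.029, -0.009, 0.007], 1, [-0.064, -0.064, 0.051], [0.525, 0.448, 0.255])
    (1, [-0.006, -0.034, -0.008], 1, [-0.016, 0.029, 0.053], [0.534, 0.415, 0.249])
```

>>> apply_moves(
  claw=[0.03,0.03,0.03,0.03,0.03,0.03,0.03,0.03,0.03,0.03,0.03,0.03,0.03,0.03,0.03,0.03,0.03,0.03,0.03,0.03],
  xyz=[
    [0.0048,0.0411,-0.0055],
    [0.0048,0.0411,-0.0055],
    [0.0048,0.0411,-0.0055],
    [0.0048,0.0411,-0.0055],
    [0.0048,0.0411,-0.0055],
    [0.0048,0.0411,-0.0055],
    [0.0048,0.0411,-0.0055],
    [0.0048,0.0411,-0.0055],
    [0.0048,0.0411,-0.0055],
    [0.0048,0.0411,-0.0055],
    [0.0048,0.0411,-0.0055],
    [0,0,0],
    [0,0,0],
    [0,0,0],
    [0,0,0],
    [0,0,0],
    [0,0,0],
    [0,0,0],
    [0,0,0],
    [0,0,0],
  ],
  twist=[
    [0,0,0],
    [0,0,0],
    [0,0,0],
    [0,0,0],
    [0,0,0],
    [0,0,0],
    [0,0,0],
    [0,0,0],
    [0,0,0],
    [0,0,0],
    [0,0,0],
    [-0.059,-0.033,-0.108],
    [-0.059,-0.033,-0.108],
    [-0.059,-0.033,-0.108],
    [-0.059,-0.033,-0.108],
    [-0.059,-0.033,-0.108],
    [-0.059,-0.033,-0.108],
    [-0.059,-0.033,-0.108],
    [-0.059,-0.033,-0.108],
    [-0.059,-0.033,-0.108],
  ],
)

```text
clock: 28.35
position: [0.533, -0.4622, 0.3084]
tool_rot: [2.799, 0.494, 0.996]
force: [0.9, -0.2, -0.5]
grip_width: 0.0304
finger_force: 0.0
```

>>> apply_moves(
  claw=[0.03,0.03,0.03,0.03,0.03,0.03,0.03,0.03,0.03,0.03,0.03,0.03,0.03,0.03,0.03,0.03,0.03,0.03,0.03,0.03],
  xyz=[
    [0,0,0],
    [0,0,0],
    [0,0,0],
    [0,0,0],
    [0,0,0],
    [0,0,0],
    [0,0,0],
    [-0.004,0.019,-0.022],
    [-0.004,0.019,-0.022],
    [0,0,0],
    [0,0,0],
    [0,0,0],
    [0,0,0],
    [0,0,0],
    [0,0,0],
    [0,0,0],
    [0,0,0],
    [0,0,0],
    [0,0,0],
    [0,0,0],
  ],
  twist=[
    [-0.059,-0.033,-0.108],
    [-0.059,-0.033,-0.108],
    [-0.059,-0.033,-0.108],
    [-0.059,-0.033,-0.108],
    [-0.059,-0.033,-0.108],
    [-0.059,-0.033,-0.108],
    [-0.059,-0.033,-0.108],
    [0,0,0],
    [0,0,0],
    [-0.03,-0.033,-0.11],
    [-0.03,-0.033,-0.11],
    [-0.03,-0.033,-0.11],
    [-0.03,-0.033,-0.11],
    [-0.03,-0.033,-0.11],
    [-0.03,-0.033,-0.11],
    [-0.03,-0.033,-0.11],
    [-0.03,-0.033,-0.11],
    [-0.03,-0.033,-0.11],
    [-0.03,-0.033,-0.11],
    [0,0,0],
  ],
)

```text
clock: 30.35
position: [0.5497, -0.4208, 0.3436]
tool_rot: [-2.137, 0.7, -2.595]
force: [0.2, 1.0, 0.6]
grip_width: 0.0303
finger_force: 0.0
```

```bash
cat > plan.py <<'E'
from s import *
from r2 import T,by,H
from h import bot
def plan(W,q=None):
    if q is None: q=bot.observe()['qpos']
    print(q.round(2),fk(q)[0].round(3))
    for p,e in W:
        p0,R0=fk(q);R=e if isinstance(e,Ro) else Ro.from_euler('xyz',e);w=(R0.inv()*R).as_rotvec();d=np.array(p)-p0
        n=int(np.ceil(max(np.linalg.norm(w)/.13,np.linalg.norm(d)/.045,1)));m=9;mx=0
        sh=np.round(R0.inv().apply(d)/n,4);w=np.round(w/n,3)
        ns=0 if np.linalg.norm(d)<1e-4 else n; turn=np.linalg.norm(w)>2e-3
        # shift rows first then turn rows when both
        ns=int(np.ceil(np.linalg.norm(d)/.045)); nt=int(np.ceil(np.linalg.norm(w*n)/.13)) if turn else 0
        s_=np.round(R0.inv().apply(d)/max(ns,1),4); t_=np.round((R0.inv()*R).as_rotvec()/max(nt,1),3)
        for x,t in [(s_,[0,0,0])]*ns+[([0,0,0],t_)]*nt:
            qn=step(q,x,t,2);mx=max(mx,(np.abs(qn-q)/np.array([.132,.132,.167,.167,.21,.21,.21])).max());q=qn;m=min(m,(q-LO).min(),(HI-q).min())
        print(ns,s_.tolist(),nt,t_.tolist(),"->",fk(q)[0].round(3),"m",round(m,3),"spd",round(mx,2))
    return q
E
python3 - <<'E'
from plan import *
plan([([.5,-.2,.25],T(0,.3)),([.46,by(.46),.15],T(0,.35)),([.485,by(.485),.0],T(0,.4)),([.515,by(.515),.0],T(0,.45))])
E
```

```text
[ 1.2   0.33 -0.81  2.26  2.61  0.61 -0.21] [ 0.549 -0.416  0.343]
6 [0.001, 0.0351, -0.0191] 8 [-0.094, 0.069, 0.022] -> [ 0.591 -0.211  0.346] m 0.0 spd 2.89
7 [0.0287, 0.029, 0.0159] 2 [-0.0, 0.089, -0.006] -> [ 0.478 -0.043  0.175] m 0.0 spd 3.85
4 [0.0124, 0.0096, 0.0415] 1 [-0.067, -0.067, -0.02] -> [ 0.474 -0.092  0.017] m 0.0 spd 2.79
3 [-0.0133, 0.0272, 0.0052] 2 [-0.103, -0.045, 0.012] -> [ 0.516 -0.009  0.004] m 0.028 spd 1.71
```

```bash
cat >> plan.py <<'E'
def rows(W,q=None):
    if q is None: q=bot.observe()['qpos']
    X=[];Tw=[]
    for p,e,*k in W:
        R=e if isinstance(e,Ro) else Ro.from_euler('xyz',e);p0,R0=fk(q);w=(R0.inv()*R).as_rotvec();d=np.array(p)-p0
        n=max(int(np.ceil(max(np.linalg.norm(w)/.12,np.linalg.norm(d)/.04,1))),k[0] if k else 1);m=9;mx=0
        for i in range(n):
            p0,R0=fk(q);x=np.round(R0.inv().apply(np.array(p)-p0)/(n-i),3);t=np.round((R0.inv()*R).as_rotvec()/(n-i),3)
            qn=step(q,x,t,2);mx=max(mx,(np.abs(qn-q)/np.array([.132,.132,.167,.167,.21,.21,.21])).max());q=qn;m=min(m,(q-LO).min(),(HI-q).min())
            X.append(x.tolist());Tw.append(t.tolist())
        print(n,fk(q)[0].round(3),fk(q)[1].as_euler('xyz').round(3),"m",round(m,3),"spd",round(mx,2),q.round(2))
    print(len(X),X);print(Tw);return q
E
python3 - <<'E'
from plan import *
rows([([.46,by(.46),.15],T(0,.3)),([.485,by(.485),.0],T(0,.4),4)])
E
```

```text
12 [ 0.46  -0.016  0.15 ] [-3.141  0.3   -3.061] m 0.096 spd 1.19 [ 0.7   0.34 -0.94  2.29  0.75  0.44  0.82]
4 [ 0.485 -0.013  0.001] [ 3.138  0.403 -3.063] m 0.021 spd 2.5 [ 0.47  0.73 -0.71  2.41  2.17  0.51 -0.5 ]
16 [[0.002, 0.034, -0.017], [0.003, 0.035, -0.015], [0.004, 0.035, -0.012], [0.006, 0.036, -0.01], [0.007, 0.036, -0.007], [0.007, 0.037, -0.004], [0.008, 0.036, -0.002], [0.009, 0.036, 0.001], [0.009, 0.036, 0.004], [0.009, 0.036, 0.007], [0.009, 0.035, 0.01], [0.009, 0.033, 0.012], [0.005, 0.0, 0.038], [0.005, -0.001, 0.038], [0.003, -0.003, 0.038], [0.01, -0.007, 0.039]]
[[-0.063, 0.046, 0.015], [-0.063, 0.046, 0.015], [-0.062, 0.047, 0.015], [-0.062, 0.047, 0.015], [-0.062, 0.047, 0.015], [-0.062, 0.047, 0.015], [-0.062, 0.047, 0.015], [-0.062, 0.047, 0.015], [-0.061, 0.047, 0.015], [-0.061, 0.047, 0.015], [-0.061, 0.047, 0.015], [-0.061, 0.046, 0.014], [-0.0, -0.025, 0.0], [0.002, -0.027, 0.001], [0.007, -0.033, 0.003], [0.015, -0.018, -0.002]]
```

Run:
```python
from plan import *
for t1,z1,t2,z2 in((.7,.25,.5,.1),(.6,.25,.5,.12),(.9,.3,.6,.15)):
    rows([([.49,by(.49),z1],T(0,t1)),([.49,by(.49),z2],T(0,t2),4),([.495,by(.495),.0],T(0,.42),4),([.515,by(.515),0],T(0,.45),3)])
```

```text
11 [ 0.505 -0.052  0.269] [-3.022  0.753 -3.058] m 0.0 spd 0.36 [ 0.95  0.04 -1.04  2.43  1.99  0.16 -0.4 ]
5 [ 0.492 -0.013  0.101] [ 3.141  0.503 -3.063] m 0.0 spd 0.75 [ 0.69  0.53 -0.97  2.43  1.91  0.46 -0.27]
4 [ 0.495 -0.013 -0.001] [ 3.141  0.42  -3.061] m 0.003 spd 0.62 [ 0.61  0.82 -0.9   2.39  2.06  0.65 -0.33]
3 [ 0.515 -0.012 -0.   ] [ 3.141  0.45  -3.062] m 0.046 spd 0.06 [ 0.61  0.84 -0.91  2.37  2.1   0.66 -0.34]
23 [[-0.006, 0.032, -0.02], [-0.004, 0.033, -0.018], [-0.003, 0.034, -0.016], [-0.002, 0.035, -0.014], [-0.001, 0.036, -0.012], [0.001, 0.037, -0.01], [0.002, 0.037, -0.007], [0.003, 0.037, -0.005], [0.005, 0.041, -0.003], [0.009, 0.049, -0.002], [0.019, 0.071, -0.001], [0.025, 0.011, 0.022], [0.026, 0.01, 0.023], [0.027, 0.01, 0.025], [0.028, 0.009, 0.026], [0.03, 0.008, 0.027], [0.012, -0.0, 0.023], [0.011, -0.0, 0.023], [0.01, -0.0, 0.023], [0.01, -0.001, 0.023], [-0.006, 0.0, 0.003], [-0.006, 0.0, 0.002], [-0.006, 0.0, 0.003]]
[[-0.063, 0.016, 0.029], [-0.063, 0.016, 0.029], [-0.063, 0.016, 0.029], [-0.063, 0.016, 0.029], [-0.063, 0.016, 0.029], [-0.063, 
[... 3239 characters left out ...]
002, 0.035], [-0.06, -0.003, 0.035], [-0.061, -0.003, 0.035], [-0.113, -0.009, -0.006], [-0.108, 0.02, 0.001], [-0.112, 0.059, 0.018], [-0.002, 0.074, 0.005], [-0.023, 0.082, -0.016], [-0.096, 0.099, -0.084], [-0.119, 0.14, -0.081], [-0.155, 0.268, -0.009], [0.086, -0.029, -0.013], [0.085, -0.029, -0.013], [0.085, -0.029, -0.013], [0.086, -0.029, -0.013], [0.085, -0.029, -0.013], [0.086, -0.029, -0.013], [0.086, -0.029, -0.013], [0.085, -0.03, -0.013], [0.095, -0.037, -0.012], [0.111, -0.052, -0.01], [0.138, -0.077, -0.008], [0.194, -0.127, -0.004], [0.367, -0.284, 0.003], [0.07, -0.068, -0.0], [0.088, -0.083, -0.001], [0.119, -0.108, -0.001], [0.183, -0.16, -0.003], [0.382, -0.309, -0.006]]
```

```bash
cat > r5.py <<'E'
from plan import *
import io,contextlib
q0=bot.observe()['qpos'];res=[]
def sim(W):
    q=q0;M=9;X=0;N=0
    for p,e in W:
        p0,R0=fk(q);R=Ro.from_euler('xyz',e);n=int(np.ceil(max((R0.inv()*R).magnitude()/.12,np.linalg.norm(np.array(p)-p0)/.04,1)));N+=n
        for i in range(n):
            p0,R0=fk(q);qn=step(q,R0.inv().apply(np.array(p)-p0)/(n-i),(R0.inv()*R).as_rotvec()/(n-i),1)
            X=max(X,(np.abs(qn-q)/np.array([.132,.132,.167,.167,.21,.21,.21])).max());q=qn;M=min(M,(q-LO).min(),(HI-q).min())
            if M<.01: return None
    return M,X,N,q
F=[([.495,by(.495),.0],T(0,.4)),([.515,by(.515),0],T(0,.45)),([.6,by(.6),0],T(0,.65)),([.665,by(.665),0],T(0,.75))]
for x1 in(.5,.54,.58):
  for y1 in(-.16,-.2,-.24):
    for z1 in(.1,.15,.2):
      for t1 in(.3,.45,.6,.8):
        for s1 in(-.4,0,.4):
          r=sim([([x1,y1,z1],T(s1,t1)),([.495,by(.495)-.03,.06],T(0,.42))]+F)
          if r: res.append((round(r[0],3),round(r[1],2),r[2],x1,y1,z1,t1,s1,r[3].round(2).tolist()))
res.sort(key=lambda r:max(r[1],.9)-r[0])
for r in res[:5]: print(*r)
E
timeout 300 python3 r5.py
```

```text
0.049 0.82 21 0.54 -0.16 0.1 0.45 -0.4 [0.65, 1.09, -0.98, 2.2, 2.47, 0.88, -0.4]
0.049 0.82 21 0.58 -0.16 0.1 0.45 -0.4 [0.65, 1.09, -0.98, 2.2, 2.47, 0.88, -0.4]
0.048 0.84 21 0.5 -0.16 0.1 0.3 -0.4 [0.64, 1.08, -0.97, 2.2, 2.47, 0.87, -0.42]
0.048 0.81 22 0.54 -0.2 0.1 0.45 -0.4 [0.64, 1.08, -0.97, 2.2, 2.47, 0.87, -0.41]
0.048 0.81 21 0.58 -0.16 0.1 0.6 -0.4 [0.64, 1.09, -0.97, 2.2, 2.47, 0.88, -0.41]
```

Run:
```python
from plan import *
rows([([.54,-.2,.1],T(-.4,.45)),([.495,by(.495)-.03,.06],T(0,.42)),([.495,by(.495),.004],T(0,.4))])
```

```text
9 [ 0.54 -0.2   0.1 ] [-2.703  0.411 -2.875] m 0.102 spd 0.53 [ 0.66  0.57 -0.71  2.3   1.86  0.64  0.13]
5 [ 0.494 -0.043  0.06 ] [ 3.141  0.42  -3.062] m 0.056 spd 0.35 [ 0.7   0.62 -0.89  2.37  1.83  0.45 -0.09]
2 [ 0.495 -0.013  0.004] [-3.141  0.401 -3.061] m 0.051 spd 0.72 [ 0.62  0.81 -0.92  2.38  1.99  0.63 -0.26]
16 [[0.009, 0.035, -0.003], [0.008, 0.035, -0.001], [0.008, 0.035, 0.001], [0.008, 0.035, 0.004], [0.008, 0.035, 0.005], [0.008, 0.034, 0.007], [0.007, 0.034, 0.01], [0.007, 0.034, 0.011], [0.006, 0.032, 0.014], [0.004, 0.033, -0.007], [0.005, 0.033, -0.005], [0.006, 0.033, -0.003], [0.006, 0.033, 0.0], [0.008, 0.033, 0.003], [0.01, 0.015, 0.026], [0.01, 0.014, 0.027]]
[[-0.046, 0.042, -0.001], [-0.045, 0.042, -0.001], [-0.046, 0.041, -0.001], [-0.045, 0.042, -0.001], [-0.046, 0.041, -0.001], [-0.046, 0.041, -0.001], [-0.045, 0.041, -0.0], [-0.046, 0.041, -0.0], [-0.046, 0.041, 0.0], [-0.073, 0.006, 0.034], [-0.072, 0.006, 0.034], [-0.073, 0.005, 0.034], [-0.072, 0.005, 0.033], [-0.073, 0.005, 0.034], [0.0, 0.01, -0.0], [0.001, 0.011, -0.001]]
```

>>> apply_moves(
  claw=[0.03,0.03,0.03,0.03,0.03,0.03,0.03,0.03,0.03,0.03,0.03,0.03,0.03,0.03,0.03],
  xyz=[
    [0.009,0.035,-0.003],
    [0.008,0.035,-0.001],
    [0.008,0.035,0.001],
    [0.008,0.035,0.004],
    [0.008,0.035,0.005],
    [0.008,0.034,0.007],
    [0.007,0.034,0.01],
    [0.007,0.034,0.011],
    [0.006,0.032,0.014],
    [0.004,0.033,-0.007],
    [0.005,0.033,-0.005],
    [0.006,0.033,-0.003],
    [0.006,0.033,0.0],
    [0.008,0.033,0.003],
    [0,0,0],
  ],
  twist=[
    [-0.046,0.042,-0.001],
    [-0.045,0.042,-0.001],
    [-0.046,0.041,-0.001],
    [-0.045,0.042,-0.001],
    [-0.046,0.041,-0.001],
    [-0.046,0.041,-0.001],
    [-0.045,0.041,0],
    [-0.046,0.041,0],
    [-0.046,0.041,0],
    [-0.073,0.006,0.034],
    [-0.072,0.006,0.034],
    [-0.073,0.005,0.034],
    [-0.072,0.005,0.033],
    [-0.073,0.005,0.034],
    [0,0,0],
  ],
)

```text
clock: 31.85
position: [0.5002, -0.0451, 0.0603]
tool_rot: [3.133, 0.426, -3.067]
force: [0.4, -0.0, -0.2]
grip_width: 0.0298
finger_force: 0.0
```

Run:
```python
from plan import *
rows([([.495,by(.495),.004],T(0,.4),3),([.515,by(.515),.003],T(0,.45),4),([.6,by(.6),.003],T(0,.65),11),([.645,by(.645),.003],T(0,.75),7)])
```

```text
3 [ 0.495 -0.013  0.005] [-3.141  0.4   -3.062] m 0.053 spd 0.48 [ 0.62  0.81 -0.92  2.38  1.98  0.63 -0.26]
4 [ 0.516 -0.011  0.003] [ 3.142  0.45  -3.062] m 0.055 spd 0.11 [ 0.63  0.85 -0.94  2.37  2.07  0.68 -0.3 ]
11 [ 0.599 -0.005  0.003] [-3.142  0.65  -3.062] m 0.07 spd 0.13 [ 0.66  1.   -0.98  2.3   2.35  0.84 -0.41]
7 [ 0.645 -0.001  0.003] [-3.142  0.75  -3.062] m 0.138 spd 0.1 [ 0.66  1.08 -0.98  2.25  2.48  0.9  -0.43]
25 [[0.009, 0.01, 0.017], [0.009, 0.01, 0.017], [0.008, 0.01, 0.017], [-0.004, -0.0, 0.002], [-0.005, -0.0, 0.002], [-0.004, -0.0, 0.003], [-0.005, -0.0, 0.003], [-0.007, -0.0, 0.003], [-0.007, -0.0, 0.003], [-0.007, -0.0, 0.004], [-0.007, -0.0, 0.004], [-0.007, -0.0, 0.004], [-0.006, -0.0, 0.004], [-0.006, -0.0, 0.004], [-0.006, -0.0, 0.004], [-0.007, -0.0, 0.004], [-0.006, -0.0, 0.005], [-0.006, -0.0, 0.004], [-0.005, -0.0, 0.004], [-0.005, -0.0, 0.004], [-0.005, -0.0, 0.004], [-0.005, -0.0, 0.004], [-0.005, -0.0, 0.004], [-0.005, -0.0, 0.005], [-0.005, -0.0, 0.004]]
[[0.002, 0.009, -0.002], [0.002, 0.009, -0.002], [0.003, 0.01, -0.001], [-0.0, -0.012, -0.0], [-0.0, -0.013, -0.0], [-0.0, -0.012, -0.0], [-0.0, -0.013, -0.0], [-0.0, -0.018, -0.0], [-0.0, -0.018, -0.0], [-0.0, -0.018, -0.0], [-0.0, -0.018, -0.0], [-0.0, -0.018, -0.0], [-0.0, -0.018, -0.0], [-0.0, -0.018, -0.0], [-0.0, -0.018, -0.0], [-0.0, -0.018, -0.0], [-0.0, -0.019, -0.001], [-0.0, -0.018, -0.0], [-0.0, -0.014, -0.0], [-0.0, -0.014, -0.0], [-0.0, -0.014, -0.0], [-0.0, -0.015, -0.0], [-0.0, -0.014, -0.0], [-0.0, -0.015, -0.0], [-0.0, -0.014, -0.0]]
```

>>> apply_moves(
  claw=[0.03,0.03,0.03,0.03,0.03,0.03,0.03,0.03,0.03,0.03,0.03,0.03,0.03,0.03,0.03,0.03,0.03,0.03],
  xyz=[
    [0.009,0.01,0.017],
    [0.009,0.01,0.017],
    [0.008,0.01,0.017],
    [-0.004,0,0.002],
    [-0.005,0,0.002],
    [-0.004,0,0.003],
    [-0.005,0,0.003],
    [-0.007,0,0.003],
    [-0.007,0,0.003],
    [-0.007,0,0.004],
    [-0.007,0,0.004],
    [-0.007,0,0.004],
    [-0.006,0,0.004],
    [-0.006,0,0.004],
    [-0.006,0,0.004],
    [-0.007,0,0.004],
    [-0.006,0,0.005],
    [-0.006,0,0.004],
  ],
  twist=[
    [0.002,0.009,-0.002],
    [0.002,0.009,-0.002],
    [0.003,0.01,-0.001],
    [0,-0.012,0],
    [0,-0.013,0],
    [0,-0.012,0],
    [0,-0.013,0],
    [0,-0.018,0],
    [0,-0.018,0],
    [0,-0.018,0],
    [0,-0.018,0],
    [0,-0.018,0],
    [0,-0.018,0],
    [0,-0.018,0],
    [0,-0.018,0],
    [0,-0.018,0],
    [0,-0.019,0],
    [0,-0.018,0],
  ],
)

```text
clock: 33.65
position: [0.6018, -0.0091, 0.0043]
tool_rot: [-3.133, 0.655, -3.055]
force: [-14.6, -1.1, 25.4]
grip_width: 0.0299
finger_force: 14.1
```

Run:
```python
from plan import *
from h import *
for c in("scene","top"):
    f=bot.grab_frame(c);np.savez(f"m_{c}.npz",**f)
    for q in('tray','pot_mouth'): print(c,q,[(np.round(d['position'],3).tolist(),round(d['score'],2)) for d in bot.find_in(c,q)][:2])
g=np.load("m_scene.npz");im=g["img"]
print(bot.observe()['position'],bot.observe()['force'])
# pot-mouth ring: tan pixels near expected projection
for cx in(.61,.63,.65,.67): print(cx,[round(v) for v in proj(g,(cx,by(cx),.103))])
hsv=cv2.cvtColor(im,cv2.COLOR_RGB2HSV)
m=cv2.inRange(hsv,(10,30,120),(30,140,255));m[:, :250]=0;m[:200]=0;m[330:]=0;m[:,420:]=0
n,l,st,ce=cv2.connectedComponentsWithStats(m)
for i in range(1,n):
    if st[i,4]>40: print(st[i],ce[i].round())
```

```text
scene tray [([0.613, -0.043, 0.022], 0.77)]
scene pot_mouth [([0.616, -0.046, 0.023], 0.82)]
top tray [([0.61, -0.006, 0.022], 0.68)]
top pot_mouth [([0.61, -0.006, 0.028], 0.69)]
[ 0.6022723  -0.0091762   0.00439331] [-5.24097516  0.90973128 18.92665271]
0.61 [348, 238]
0.63 [359, 241]
0.65 [370, 243]
0.67 [381, 246]
[326 255  25  56 451] [339. 287.]
```

Run:
```python
from plan import *
from h import *
g=np.load("m_scene.npz");im=g["img"]
hsv=cv2.cvtColor(im,cv2.COLOR_RGB2HSV)
R=lambda p:[round(v) for v in proj(g,p)]
for cx in(.60,.62,.64,.66):
    c=np.array([cx,by(cx)]);ax=np.array([.997,.08]);ay=np.array([-.08,.997])
    print(cx,"corner-+",R((*(c-.0525*ax-.075*ay),.028)),"rimmid -x",R((*(c-.0525*ax),.028)),"pot left top",R((*(c-.044*ax),.071)),"pot near",R((*(c-.044*ay),.071)))
m=cv2.inRange(hsv,(8,25,90),(32,150,255))
for r in range(248,318,6): print(r,''.join('#' if v else '.' for v in m[r,290:400]))
```

```text
0.6 corner-+ [302, 288] rimmid -x [315, 259] pot left top [319, 244] pot near [335, 267]
0.62 corner-+ [312, 291] rimmid -x [325, 261] pot left top [330, 246] pot near [346, 269]
0.64 corner-+ [323, 293] rimmid -x [336, 264] pot left top [340, 249] pot near [357, 272]
0.66 corner-+ [333, 296] rimmid -x [346, 266] pot left top [351, 251] pot near [368, 275]
248 #.................##.........####.............##.####......................###................................
254 ......................###.......#.##..............#####.................#.#...................................
260 .....................................#.###.........#######...........##.##....................................
266 #.######.#...................................################....####.##......................................
272 #########.#..###################..............###...########.................############.#####...............
278 ####.#################################.########..###########........................................##########
284 ########.######.#.################.#########...############...................................................
290 #####.######.###.###################.#####..###############...................................................
296 ################.#######.#####.#############################..................................................
302 ###########.#########.#########.###########################...................................................
308 ###.##########.#.############.##############.##############...................................................
314 #.#############.############.##..###########.#..##...#####....................................................
```

Run:
```python
from plan import *
rows([([.600,by(.6)-.002,.010],T(0,.66),2),([.635,by(.635),.010],T(0,.74),7),([.655,by(.655),.010],T(0,.76),4)])
```

```text
2 [ 0.6   -0.007  0.01 ] [-3.141  0.66  -3.061] m 0.125 spd 0.04 [ 0.67  0.99 -0.99  2.3   2.36  0.84 -0.41]
7 [ 0.635 -0.002  0.009] [-3.141  0.74  -3.061] m 0.13 spd 0.08 [ 0.67  1.06 -0.99  2.27  2.46  0.9  -0.43]
4 [ 0.655 -0.001  0.01 ] [-3.141  0.76  -3.061] m 0.173 spd 0.07 [ 0.66  1.07 -0.99  2.23  2.48  0.89 -0.42]
13 [[-0.001, 0.0, -0.002], [-0.0, 0.0, -0.002], [-0.004, 0.0, 0.003], [-0.004, 0.0, 0.003], [-0.004, 0.0, 0.003], [-0.004, 0.001, 0.003], [-0.004, 0.0, 0.003], [-0.004, 0.001, 0.004], [-0.003, 0.0, 0.004], [-0.004, 0.0, 0.003], [-0.004, 0.0, 0.003], [-0.004, 0.0, 0.004], [-0.003, 0.0, 0.003]]
[[-0.002, -0.003, 0.003], [-0.002, -0.002, 0.002], [-0.0, -0.011, 0.0], [-0.0, -0.012, 0.0], [-0.0, -0.011, 0.0], [-0.0, -0.012, 0.0], [-0.0, -0.011, 0.0], [-0.0, -0.012, 0.0], [-0.0, -0.011, 0.0], [-0.0, -0.005, 0.0], [-0.0, -0.005, 0.0], [-0.0, -0.005, 0.0], [-0.0, -0.005, 0.0]]
```

>>> apply_moves(
  claw=[0.03,0.03,0.03,0.03,0.03,0.03,0.03,0.03,0.03,0.03,0.03,0.03,0.03,0.03],
  xyz=[
    [-0.002,0,-0.003],
    [-0.002,0,-0.003],
    [-0.004,0,0.003],
    [-0.004,0,0.003],
    [-0.004,0,0.003],
    [-0.004,0.001,0.003],
    [-0.004,0,0.003],
    [-0.004,0.001,0.004],
    [-0.003,0,0.004],
    [-0.004,0,0.003],
    [-0.004,0,0.003],
    [-0.004,0,0.004],
    [-0.003,0,0.003],
    [0,0,0],
  ],
  twist=[
    [-0.002,-0.003,0.003],
    [-0.002,-0.002,0.002],
    [0,-0.011,0],
    [0,-0.012,0],
    [0,-0.011,0],
    [0,-0.012,0],
    [0,-0.011,0],
    [0,-0.012,0],
    [0,-0.011,0],
    [0,-0.005,0],
    [0,-0.005,0],
    [0,-0.005,0],
    [0,-0.005,0],
    [0,0,0],
  ],
)

```text
clock: 35.35
position: [0.6565, -0.0028, 0.0113]
tool_rot: [-3.141, 0.759, -3.061]
force: [-5.7, -0.9, 16.6]
grip_width: 0.0299
finger_force: 8.2
```

>>> apply_moves(
  claw=[0.03,0.03,0.03],
  xyz=[
    [-0.002,0,-0.002],
    [-0.002,0,-0.002],
    [0,0,0],
  ],
  twist=[
    [0,0,0],
    [0,0,0],
    [0,0,0],
  ],
)

```text
clock: 35.65
position: [0.6558, -0.0036, 0.016]
tool_rot: [-3.141, 0.756, -3.063]
force: [-0.1, 0.8, -0.2]
grip_width: 0.0301
finger_force: 0.0
```

Run:
```python
from plan import *
from h import *
for c in("scene","top"):
    f=bot.grab_frame(c);np.savez(f"m_{c}.npz",**f)
    for q in('tray','pot_mouth'): print(c,q,[(np.round(d['position'],3).tolist(),round(d['score'],2)) for d in bot.find_in(c,q)][:2])
o=bot.observe();print(o['position'],o['force'],o['moment'])
g=np.load("m_scene.npz");im=g["img"]
p=cv2.cvtColor(im,cv2.COLOR_RGB2GRAY)
old=np.load("scene.npz")["img"]
# pot seen through the roof in the top view: compare with initial picture
f=np.load("m_top.npz");o_=np.load("top.npz")["img"].astype(int);d=np.abs(f["img"].astype(int)-o_).sum(2)
box=d[140:212,262:370]
for r in range(0,72,3): print(140+r,''.join('#' if v>60 else '+' if v>30 else '.' for v in box[r]))
for cx in(.66,.69,.72): print(cx,[round(v) for v in proj(f,(cx,by(cx),.103))])
```

```text
scene tray []
scene pot_mouth []
top tray []
top pot_mouth [([0.636, 0.005, 0.007], 0.38), ([0.607, -0.003, 0.246], 0.3)]
[ 0.65552341 -0.00350295  0.01569285] [ 0.25530368 -0.05422751  0.31798022] [-0.03425195  0.72078191  0.01291719]
140 +.+....+........+........................................................+......++.....................+.+..
143 .............+...+.....+..+....................+......+......+.................+.....+..........+...........
146 .+.....+...+........................+.........+......+..+......+..+......+...+......+................+......
149 .+.....................+................+.+.........+.+..+.....+..+...+.++............+...............+.+.++
152 +.........+.............+...............+..............+......+.....+..+..........+...++....................
155 .+..+........+....+........+...........................+....+........+..........+...+.....................+.
158 .+.............................+...+..+......+......+.....+...........++.....+......+...++..................
161 .........+.+....+...+........+...+................+.++...++..........
[... 1195 characters left out ...]
++++###+++#+++..........++.+.+.....+.....+.............................................
197 .....+..+................................++....................+.+.....................+.+....+..+....+...+.
200 .......+..........+......+........................+.........+....+..+....+.............+....+...........+...
203 ...........................+.+.........+..............................+....................+..............+.
206 +.++............++...............+.........................++..................+...................+........
209 ......+...+.+..........................+.+.......+..........+....................................+...+..+...
0.66 [315, 195]
0.69 [314, 183]
0.72 [313, 171]
```

Run:
```python
from h import *
f=np.load("m_top.npz")
for u,v,z in((341,169,.028),(282,173,.028),(335,170,.028),(314,184,.103),(314,178,.103),(314,190,.103)): print(u,v,z,onz(f,u,v,z).round(3))
a=cv2.cvtColor(f["img"],cv2.COLOR_RGB2GRAY).astype(int);b=cv2.cvtColor(np.load("top.npz")["img"],cv2.COLOR_RGB2GRAY).astype(int)
d=cv2.GaussianBlur((a-b).astype(np.float32),(5,5),1.2)
for c in(290,300,314,325,335): print(c,{r:int(d[r,c]) for r in range(160,202,2)})
```

```text
341 169 0.028 [ 0.745 -0.067  0.028]
282 173 0.028 [0.738 0.083 0.028]
335 170 0.028 [ 0.743 -0.051  0.028]
314 184 0.103 [0.688 0.002 0.103]
314 178 0.103 [0.702 0.002 0.103]
314 190 0.103 [0.673 0.003 0.103]
290 {160: 6, 162: 7, 164: 7, 166: 7, 168: 8, 170: 8, 172: 11, 174: 16, 176: 13, 178: 13, 180: 19, 182: 21, 184: 21, 186: 21, 188: 22, 190: 21, 192: 20, 194: 18, 196: 9, 198: 3, 200: 1}
300 {160: 8, 162: 8, 164: 8, 166: 8, 168: 8, 170: 8, 172: 13, 174: 15, 176: 9, 178: 8, 180: 8, 182: 8, 184: 9, 186: 10, 188: 10, 190: 10, 192: 11, 194: 8, 196: 3, 198: 1, 200: 2}
314 {160: 7, 162: 8, 164: 7, 166: 7, 168: 6, 170: 5, 172: 9, 174: 12, 176: 9, 178: 17, 180: 24, 182: 25, 184: 24, 186: 23, 188: 22, 190: 20, 192: 15, 194: 5, 196: 2, 198: 2, 200: 1}
325 {160: 7, 162: 8, 164: 8, 166: 8, 168: 9, 170: 15, 172: 13, 174: 11, 176: 14, 178: 15, 180: 16, 182: 17, 184: 19, 186: 18, 188: 17, 190: 16, 192: 9, 194: 2, 196: 1, 198: 3, 200: 2}
335 {160: 7, 162: 6, 164: 6, 166: 9, 168: 14, 170: 17, 172: 13, 174: 17, 176: 21, 178: 21, 180: 21, 182: 21, 184: 22, 186: 23, 188: 20, 190: 14, 192: 5, 194: 3, 196: 5, 198: 2, 200: 2}
```

Run:
```python
from plan import *
rows([([.655,by(.655),.022],T(0,.84),2),([.675,by(.675),.022],T(0,.9),5),([.687,by(.687),.022],T(0,.9),4)])
```

```text
2 [ 0.655 -0.     0.023] [ 3.14   0.841 -3.063] m 0.158 spd 0.32 [ 0.68  1.11 -1.01  2.27  2.59  0.98 -0.47]
5 [0.675 0.002 0.022] [-3.141  0.9   -3.061] m 0.163 spd 0.09 [ 0.68  1.16 -1.01  2.25  2.67  1.03 -0.48]
4 [0.687 0.002 0.022] [-3.141  0.9   -3.061] m 0.188 spd 0.05 [ 0.67  1.15 -1.01  2.22  2.66  1.   -0.47]
11 [[-0.002, 0.001, -0.001], [-0.002, -0.0, -0.002], [-0.003, -0.0, 0.003], [-0.002, -0.0, 0.003], [-0.003, -0.0, 0.003], [-0.002, -0.0, 0.003], [-0.002, -0.0, 0.004], [-0.002, -0.0, 0.002], [-0.002, -0.0, 0.002], [-0.002, -0.0, 0.003], [-0.002, -0.0, 0.002]]
[[-0.0, -0.042, -0.0], [-0.001, -0.042, -0.001], [0.0, -0.012, -0.0], [0.0, -0.012, -0.0], [0.0, -0.012, -0.0], [0.0, -0.012, -0.0], [0.001, -0.011, -0.001], [-0.0, -0.0, 0.0], [-0.0, -0.0, 0.0], [-0.0, -0.0, 0.0], [-0.0, -0.0, 0.0]]
```

>>> apply_moves(
  claw=[0.03,0.03,0.03,0.03,0.03,0.03,0.03,0.03,0.03,0.03,0.03,0.03],
  xyz=[
    [-0.002,0.001,-0.001],
    [-0.002,0,-0.002],
    [-0.003,0,0.003],
    [-0.002,0,0.003],
    [-0.003,0,0.003],
    [-0.002,0,0.003],
    [-0.002,0,0.004],
    [-0.002,0,0.002],
    [-0.002,0,0.002],
    [-0.002,0,0.003],
    [-0.002,0,0.002],
    [0,0,0],
  ],
  twist=[
    [0,-0.042,0],
    [0,-0.042,0],
    [0,-0.012,0],
    [0,-0.012,0],
    [0,-0.012,0],
    [0,-0.012,0],
    [0,-0.012,0],
    [0,0,0],
    [0,0,0],
    [0,0,0],
    [0,0,0],
    [0,0,0],
  ],
)

```text
clock: 37.15
position: [0.6886, 0.0001, 0.0204]
tool_rot: [-3.141, 0.9, -3.062]
force: [-0.4, -0.3, -0.2]
grip_width: 0.0299
finger_force: 0.1
```

```bash
cat > see.py <<'E'
from h import *
f=bot.grab_frame("top");np.savez("m_top.npz",**f)
a=cv2.cvtColor(f["img"],cv2.COLOR_RGB2GRAY).astype(int);b=cv2.cvtColor(np.load("top.npz")["img"],cv2.COLOR_RGB2GRAY).astype(int)
d=cv2.GaussianBlur((a-b).astype(np.float32),(5,5),1.2)
for c in(288,300,314,325,336): print(c,[int(d[r,c]) for r in range(144,204,2)],)
o=bot.observe();print(o['position'],o['force'])
E
python3 see.py
```

```text
288 [5, 6, 6, 5, 6, 7, 6, 5, 6, 17, 19, 11, 13, 16, 17, 18, 18, 18, 18, 18, 18, 18, 19, 18, 16, 15, 8, 4, 2, 1]
300 [5, 6, 6, 6, 6, 6, 5, 6, 9, 17, 12, 6, 5, 4, 6, 7, 7, 8, 9, 9, 10, 9, 7, 6, 9, 10, 4, 2, 2, 4]
314 [5, 5, 5, 6, 6, 5, 5, 8, 14, 13, 8, 6, 13, 21, 23, 23, 21, 19, 19, 20, 19, 16, 17, 16, 12, 6, 2, 0, 0, 0]
325 [5, 6, 6, 6, 5, 5, 5, 6, 11, 12, 10, 10, 12, 15, 16, 17, 17, 17, 16, 16, 16, 17, 15, 11, 4, 1, 0, 1, 2, 3]
336 [5, 6, 5, 6, 6, 4, 5, 7, 14, 12, 10, 16, 19, 19, 19, 21, 22, 20, 19, 19, 21, 22, 19, 13, 5, 3, 3, 1, 2, 2]
[6.88475444e-01 6.27059351e-05 2.04362382e-02] [-0.34613241  0.0210696  -0.53693607]
```

>>> apply_moves(
  claw=[0.03,0.03,0.03,0.03],
  xyz=[
    [-0.0018,0,0.0024],
    [-0.0018,0,0.0024],
    [-0.0012,0,0.0016],
    [0,0,0],
  ],
  twist=[
    [0,0,0],
    [0,0,0],
    [0,0,0],
    [0,0,0],
  ],
)

```text
clock: 37.6
position: [0.6959, 0.0001, 0.0197]
tool_rot: [-3.14, 0.899, -3.062]
force: [-8.4, -4.3, 3.2]
grip_width: 0.0302
finger_force: 6.2
```

>>> apply_moves(
  claw=[0.03,0.03,0.03],
  xyz=[
    [-0.0012,0,0.0016],
    [-0.0012,0,0.0016],
    [0,0,0],
  ],
  twist=[
    [0,0,0],
    [0,0,0],
    [0,0,0],
  ],
)

```text
clock: 37.9
position: [0.6983, -0.0004, 0.0194]
tool_rot: [-3.138, 0.898, -3.061]
force: [-36.0, -14.6, 23.5]
grip_width: 0.0301
finger_force: 25.3
```

```bash
python3 see.py
```

```text
288 [4, 6, 5, 5, 6, 7, 6, 6, 16, 25, 16, 13, 16, 17, 17, 18, 18, 18, 17, 18, 18, 19, 18, 17, 17, 15, 8, 4, 4, 2]
300 [4, 4, 5, 5, 5, 6, 5, 11, 23, 18, 7, 5, 4, 5, 6, 6, 7, 9, 10, 8, 7, 7, 8, 12, 16, 13, 5, 2, 3, 2]
314 [4, 5, 6, 6, 6, 6, 12, 20, 21, 11, 8, 17, 21, 22, 22, 21, 19, 18, 18, 17, 17, 16, 16, 13, 7, 3, 2, 0, 0, 0]
325 [5, 5, 6, 6, 5, 5, 13, 24, 18, 11, 11, 12, 15, 17, 16, 16, 17, 16, 16, 16, 16, 14, 10, 7, 4, 0, 1, 1, 0, 2]
336 [5, 6, 5, 6, 6, 8, 21, 22, 14, 15, 17, 17, 19, 20, 20, 20, 20, 19, 20, 21, 20, 20, 20, 14, 4, 3, 2, 1, 1, 2]
[ 6.98315187e-01 -4.07809216e-04  1.93784781e-02] [-36.4794402  -14.46567817  23.8294589 ]
```

Force rose to 36 N with the front edge parallel to the back wall, so the tray is home. I'll plan the retreat and the flap sweep.

```bash
cat > r6.py <<'E'
from plan import *
bx=lambda x,z:[.639+.997*x,-.0015+.08*x,z]
def arc(th,rho,off): return bx(rho*-np.sin(th)-off*np.cos(th),.147-rho*np.cos(th)+off*np.sin(th))
q=bot.observe()['qpos']
def sim(q,W,show=False):
    M=9;X=0;N=0;E=0
    for p,e in W:
        p0,R0=fk(q);R=Ro.from_euler('xyz',e);n=int(np.ceil(max((R0.inv()*R).magnitude()/.12,np.linalg.norm(np.array(p)-p0)/.04,1)));N+=n;m=9;x=0
        for i in range(n):
            p0,R0=fk(q);qn=step(q,R0.inv().apply(np.array(p)-p0)/(n-i),(R0.inv()*R).as_rotvec()/(n-i),1)
            x=max(x,(np.abs(qn-q)/np.array([.132,.132,.167,.167,.21,.21,.21])).max());q=qn;m=min(m,(q-LO).min(),(HI-q).min())
        if show: print(np.round(p,3),n,round(m,3),round(x,2),q.round(2))
        M=min(M,m);X=max(X,x);E=max(E,np.linalg.norm(fk(q)[0]-p))
    return q,M,X,N,E
if __name__=="__main__":
    p0,R0=fk(q); pr=p0-R0.as_matrix()[:,2]*.16
    e0=R0.as_euler('xyz'); res=[]
    for ta in(.3,.6,.9):
     for tb in(0,.2,.4,.6):
      for sd in(-.4,-.2,0,.2,.4):
       for za in(.36,.42):
        W=[(pr,e0),(bx(-.15,za),T(sd,ta)),(bx(.03,za),T(sd,tb)),(bx(.01,.262),T(sd,tb)),(arc(2.6,.1,.02),T(sd,tb)),(arc(2.2,.1,.02),T(sd,tb)),(arc(1.57,.1,.01),T(sd,max(tb,.2))),(arc(1.2,.1,.01),T(sd/2,.45)),(arc(.8,.1,.01),T(0,.65)),(arc(.4,.1,.012),T(0,.85)),(bx(-.014,.045),T(0,.9))]
        r=sim(q,W); res.append((round(r[1],3),round(r[2],2),r[3],round(r[4],3),ta,tb,sd,za,W))
    res.sort(key=lambda r:max(r[1],.95)+(r[0]<.03)*3+r[3]*20)
    for r in res[:4]: print(r[:8])
    sim(q,res[0][8],True)
E
timeout 400 python3 r6.py
```

```text
(np.float64(0.0), np.float64(2.6), 33, np.float64(0.05), 0.3, 0, -0.4, 0.36)
(np.float64(0.0), np.float64(2.6), 34, np.float64(0.05), 0.3, 0.2, -0.4, 0.36)
(np.float64(0.0), np.float64(2.6), 33, np.float64(0.05), 0.3, 0.4, -0.4, 0.36)
(np.float64(0.0), np.float64(2.6), 34, np.float64(0.05), 0.3, 0.6, -0.4, 0.36)
[ 0.572 -0.008  0.121] 4 0.0 0.59 [ 0.8   0.9  -1.17  2.43  2.52  1.04 -0.57]
[ 0.489 -0.014  0.36 ] 7 0.006 2.6 [ 0.8   0.12 -1.3   1.95  0.69  1.11  0.9 ]
[0.669 0.001 0.36 ] 5 0.182 1.54 [ 0.28  0.7  -1.07  1.27  0.92  1.75  0.95]
[ 0.649 -0.001  0.262] 3 0.238 0.43 [ 0.32  0.74 -1.06  1.46  0.95  1.59  0.82]
[ 0.605 -0.004  0.243] 2 0.375 0.45 [ 0.36  0.7  -1.08  1.61  0.93  1.52  0.75]
[ 0.57  -0.007  0.222] 1 0.402 0.69 [ 0.4   0.68 -1.1   1.72  0.92  1.46  0.69]
[ 0.539 -0.01   0.157] 2 0.387 0.97 [ 0.44  0.63 -1.1   2.04  1.12  1.17  0.44]
[ 0.542 -0.009  0.12 ] 3 0.16 0.88 [ 0.6   0.61 -1.11  2.27  1.51  0.79  0.12]
[ 0.561 -0.008  0.085] 3 0.039 1.14 [ 0.78  0.8  -1.15  2.39  2.17  0.76 -0.36]
[ 0.589 -0.005  0.06 ] 2 0.0 1.03 [ 0.76  1.06 -1.12  2.43  2.56  1.08 -0.51]
[ 0.625 -0.003  0.045] 1 0.052 0.6 [ 0.74  1.14 -1.07  2.38  2.65  1.11 -0.48]
```

```bash
cat > r7.py <<'E'
from r6 import *
p0,R0=fk(q); pr=p0-R0.as_matrix()[:,2]*.07; e0=R0.as_euler('xyz'); res=[]
for t1 in(.3,.45,.6):
 for ta in(0,.3):
  for sd in(-.6,-.4,-.2,.3):
   for xa in(-.09,-.13):
    W=[(pr,e0),(bx(-.06,.09),T(0,.65)),(bx(xa,.15),T(sd,t1)),(bx(-.13,.3),T(sd,ta)),(bx(-.1,.37),T(sd,ta)),(bx(.03,.37),T(sd,0)),(bx(.01,.262),T(sd,0)),(arc(2.6,.1,.02),T(sd,0)),(arc(2.2,.1,.02),T(sd,.0)),(arc(1.57,.1,.01),T(sd,.2)),(arc(1.2,.1,.01),T(sd,.4)),(arc(.8,.1,.01),T(sd/2,.55)),(arc(.4,.1,.012),T(0,.72)),(bx(-.014,.045),T(0,.8))]
    r=sim(q,W); res.append((round(r[1],3),round(r[2],2),r[3],round(r[4],3),t1,ta,sd,xa,W))
res.sort(key=lambda r:max(r[1],1)+(r[0]<.02)*3+r[3]*20)
for r in res[:3]: print(r[:8])
sim(q,res[0][8],True)
import pickle;pickle.dump(res[0][8],open("W.pkl","wb"))
rows(res[0][8][:6])
E
timeout 400 python3 r7.py
```

```text
(np.float64(0.053), np.float64(0.98), 42, np.float64(0.005), 0.6, 0, -0.6, -0.09)
(np.float64(0.052), np.float64(0.99), 40, np.float64(0.006), 0.3, 0, -0.6, -0.13)
(np.float64(0.053), np.float64(1.04), 40, np.float64(0.005), 0.45, 0.3, -0.6, -0.13)
[ 0.642 -0.003  0.065] 2 0.088 0.45 [ 0.72  1.05 -1.06  2.34  2.61  1.03 -0.5 ]
[ 0.579 -0.006  0.09 ] 3 0.072 0.78 [ 0.73  0.76 -1.07  2.35  2.16  0.69 -0.37]
[ 0.549 -0.009  0.15 ] 6 0.064 0.71 [ 0.18  0.61 -0.92  2.35  1.69  1.21 -0.13]
[ 0.509 -0.012  0.3  ] 6 0.161 0.98 [ 0.24  0.47 -0.97  1.79  0.83  1.56  0.68]
[ 0.539 -0.01   0.37 ] 2 0.248 0.52 [ 0.24  0.45 -0.97  1.62  0.83  1.68  0.81]
[0.669 0.001 0.37 ] 4 0.135 0.59 [ 0.11  0.67 -0.88  1.27  0.98  1.79  0.93]
[ 0.649 -0.001  0.262] 3 0.19 0.46 [ 0.13  0.72 -0.87  1.47  1.    1.64  0.77]
[ 0.605 -0.004  0.243] 2 0.32 0.43 [ 0.16  0.68 -0.89  1.61  0.98  1.58  0.68]
[ 0.57  -0.007  0.222] 2 0.373 0.34 [ 0.18  0.66 -0.91  1.72  0.97  1.53  0.61]
[ 0.539 -0.01   0.157] 2 0.4 0.95 [ 0.19  0.63 -0.91  2.03  1.16  1.28  0.34]
[ 0.542 -0.009  0.12 ] 2 0.216 0.8 [ 0.14  0.65 -0.87  2.2
[... 1278 characters left out ...]
0.021], [0.002, -0.015, -0.021], [0.003, -0.016, -0.02], [-0.015, -0.02, -0.029], [-0.016, -0.019, -0.029], [-0.033, -0.0, 0.0], [-0.033, -0.0, 0.0], [-0.032, -0.0, -0.0], [-0.033, -0.0, -0.0]]
[[0.0, -0.0, 0.0], [-0.0, -0.0, 0.001], [-0.001, 0.082, -0.0], [-0.001, 0.083, -0.001], [0.0, 0.085, -0.003], [0.081, 0.009, -0.059], [0.081, 0.009, -0.059], [0.082, 0.009, -0.059], [0.081, 0.008, -0.059], [0.081, 0.009, -0.059], [0.082, 0.008, -0.059], [-0.0, 0.1, 0.0], [0.001, 0.1, 0.0], [0.002, 0.1, 0.001], [0.004, 0.1, 0.002], [0.005, 0.1, 0.003], [0.007, 0.098, 0.004], [0.001, -0.0, 0.001], [0.001, -0.001, 0.001], [0.0, -0.0, -0.0], [0.0, -0.0, -0.0], [-0.0, -0.0, -0.0], [-0.001, -0.001, -0.001]]
```

>>> apply_moves(
  claw=[0.03,0.03,0.03,0,0,0,0,0,0,0,0,0,0,0,0,0,0,0],
  xyz=[
    [0,0,-0.035],
    [0,0,-0.035],
    [0.006,0,-0.022],
    [0.008,0,-0.021],
    [0.01,0,-0.019],
    [-0.002,0,-0.011],
    [-0.002,-0.001,-0.011],
    [-0.001,-0.002,-0.01],
    [-0.001,-0.003,-0.01],
    [-0.001,-0.004,-0.01],
    [-0.001,-0.004,-0.009],
    [-0.006,-0.014,-0.021],
    [-0.004,-0.014,-0.021],
    [-0.002,-0.015,-0.021],
    [0,-0.015,-0.021],
    [0.002,-0.015,-0.021],
    [0.003,-0.016,-0.02],
    [0,0,0],
  ],
  twist=[
    [0,0,0],
    [0,0,0.001],
    [-0.001,0.082,0],
    [-0.001,0.083,-0.001],
    [0,0.085,-0.003],
    [0.081,0.009,-0.059],
    [0.081,0.009,-0.059],
    [0.082,0.009,-0.059],
    [0.081,0.008,-0.059],
    [0.081,0.009,-0.059],
    [0.082,0.008,-0.059],
    [0,0.1,0],
    [0.001,0.1,0],
    [0.002,0.1,0.001],
    [0.004,0.1,0.002],
    [0.005,0.1,0.003],
    [0.007,0.098,0.004],
    [0,0,0],
  ],
)

```text
clock: 39.75
position: [0.5196, -0.0174, 0.2975]
tool_rot: [-2.523, 0.006, -3.071]
force: [-1.5, -0.3, -1.0]
grip_width: -0.0
finger_force: 0.0
```

```bash
python3 see.py
python3 - <<'E'
from plan import *
import pickle
W=pickle.load(open("W.pkl","rb"))
rows(W[4:10])
E
```

```text
288 [8, 11, 10, 10, 10, 12, 11, 12, 22, 31, 22, 18, 22, 22, 23, 25, 24, 24, 24, 24, 23, 24, 24, 23, 22, 20, 11, 7, 5, 3]
300 [8, 10, 11, 11, 11, 11, 10, 16, 28, 24, 13, 11, 11, 10, 11, 13, 13, 15, 15, 14, 13, 11, 13, 19, 23, 18, 7, 4, 5, 5]
314 [10, 10, 11, 10, 10, 11, 17, 26, 27, 17, 14, 23, 28, 28, 28, 27, 24, 24, 25, 24, 23, 22, 22, 19, 12, 7, 4, 2, 2, 3]
325 [10, 10, 11, 11, 11, 11, 18, 30, 24, 16, 17, 18, 21, 22, 21, 22, 22, 20, 21, 22, 22, 20, 15, 12, 8, 3, 2, 3, 2, 5]
336 [10, 11, 10, 11, 10, 14, 27, 27, 19, 20, 23, 24, 26, 26, 25, 25, 26, 26, 27, 27, 26, 26, 26, 19, 7, 5, 5, 3, 4, 3]
[ 0.51902336 -0.01754073  0.29587216] [-0.97152672  0.89202142 -0.74707453]
2 [ 0.538 -0.01   0.37 ] [-2.542 -0.    -3.062] m 0.257 spd 0.47 [ 0.22  0.45 -0.94  1.62  0.82  1.67  0.82]
4 [0.669 0.001 0.37 ] [-2.541  0.    -3.062] m 0.145 spd 0.59 [ 0.1   0.66 -0.86  1.27  0.97  1.78  0.94]
3 [ 0.649 -0.001  0.262] [-2.542e+00 -1.000e-03 -3.062e+00] m 0.201 spd 0.46 [ 0.12  0.72 -0.85  1.47  0.99  1.63  0.77]
2 [ 0.605 -0.004  0.243] [-2.542  0.    -3.061] m 0.33 spd 0.44 [ 0.15  0.68 -0.87  1.61 
[... 187 characters left out ...]
 0.93 [ 0.17  0.63 -0.89  2.03  1.16  1.28  0.34]
15 [[-0.011, -0.02, -0.031], [-0.01, -0.019, -0.031], [-0.033, 0.0, -0.0], [-0.033, 0.0, -0.0], [-0.033, 0.0, -0.0], [-0.033, 0.0, -0.001], [0.007, 0.02, 0.03], [0.006, 0.021, 0.029], [0.006, 0.02, 0.03], [0.022, 0.005, 0.008], [0.022, 0.006, 0.008], [0.017, 0.006, 0.008], [0.018, 0.006, 0.009], [0.015, 0.018, 0.027], [0.017, 0.018, 0.025]]
[[-0.01, 0.001, -0.005], [-0.009, 0.001, -0.004], [0.0, -0.0, -0.0], [0.0, -0.0, -0.0], [-0.0, -0.001, -0.0], [-0.001, -0.001, -0.001], [-0.0, -0.0, -0.0], [0.0, -0.0, 0.0], [0.001, -0.0, 0.0], [0.0, -0.0, 0.0], [0.0, -0.001, 0.0], [0.0, 0.0, 0.0], [0.0, 0.0, 0.0], [0.0, -0.1, 0.0], [0.004, -0.101, 0.002]]
```

>>> apply_moves(
  claw=[0,0,0,0,0,0,0,0,0,0,0,0,0,0,0,0],
  xyz=[
    [-0.011,-0.02,-0.031],
    [-0.01,-0.019,-0.031],
    [-0.033,0,0],
    [-0.033,0,0],
    [-0.033,0,0],
    [-0.033,0,-0.001],
    [0.007,0.02,0.03],
    [0.006,0.021,0.029],
    [0.006,0.02,0.03],
    [0.022,0.005,0.008],
    [0.022,0.006,0.008],
    [0.017,0.006,0.008],
    [0.018,0.006,0.009],
    [0.015,0.018,0.027],
    [0.017,0.018,0.025],
    [0,0,0],
  ],
  twist=[
    [-0.01,0.001,-0.005],
    [-0.009,0.001,-0.004],
    [0,0,0],
    [0,0,0],
    [0,-0.001,0],
    [-0.001,-0.001,-0.001],
    [0,0,0],
    [0,0,0],
    [0.001,0,0],
    [0,0,0],
    [0,-0.001,0],
    [0,0,0],
    [0,0,0],
    [0,-0.1,0],
    [0.004,-0.101,0.002],
    [0,0,0],
  ],
)

```text
clock: 41.4
position: [0.5365, -0.0141, 0.1521]
tool_rot: [-2.524, 0.16, -2.938]
force: [1.2, -0.1, 1.4]
grip_width: -0.0001
finger_force: 0.0
```

Run:
```python
from plan import *
import pickle
for c in("scene","top"):
    bot.grab_frame(c)
    print(c,[(np.round(d['position'],3).tolist(),round(d['score'],2)) for d in bot.find_in(c,'flap')][:2],[(np.round(d['position'],3).tolist(),round(d['score'],2)) for d in bot.find_in(c,'flap_edge')][:2])
W=pickle.load(open("W.pkl","rb"))
rows(W[10:])
```

```text
scene [([0.58, -0.032, 0.16], 0.92)] [([0.576, -0.029, 0.164], 0.79)]
top [([0.578, -0.022, 0.161], 0.85), ([0.68, 0.279, 0.03], 0.2)] [([0.58, -0.021, 0.164], 0.96)]
2 [ 0.542 -0.008  0.121] [-2.508  0.326 -2.827] m 0.219 spd 0.76 [ 0.13  0.65 -0.85  2.21  1.46  1.18  0.04]
3 [ 0.56  -0.007  0.085] [-2.795  0.521 -2.883] m 0.101 spd 0.76 [ 0.37  0.67 -0.89  2.33  1.85  0.89 -0.22]
3 [ 0.589 -0.005  0.061] [ 3.14   0.722 -3.064] m 0.057 spd 0.9 [ 0.68  0.86 -1.    2.37  2.39  0.82 -0.52]
1 [ 0.625 -0.002  0.045] [ 3.141  0.801 -3.062] m 0.098 spd 0.86 [ 0.66  0.98 -0.98  2.33  2.53  0.92 -0.54]
9 [[0.004, 0.01, 0.015], [0.004, 0.01, 0.015], [-0.002, 0.006, 0.012], [-0.001, 0.005, 0.013], [-0.001, 0.004, 0.013], [-0.004, 0.002, 0.012], [-0.003, 0.001, 0.013], [-0.003, 0.001, 0.014], [-0.017, -0.0, 0.036]]
[[-0.002, -0.098, -0.0], [0.001, -0.099, 0.001], [-0.087, -0.05, 0.046], [-0.087, -0.051, 0.046], [-0.087, -0.052, 0.047], [-0.08, -0.057, 0.059], [-0.08, -0.057, 0.059], [-0.078, -0.057, 0.058], [-0.0, -0.078, -0.002]]
```

>>> apply_moves(
  claw=[0,0,0,0,0,0,0,0,0],
  xyz=[
    [0.004,0.01,0.015],
    [0.004,0.01,0.015],
    [-0.002,0.006,0.012],
    [-0.001,0.005,0.013],
    [-0.001,0.004,0.013],
    [-0.004,0.002,0.012],
    [-0.003,0.001,0.013],
    [-0.003,0.001,0.014],
    [0,0,0],
  ],
  twist=[
    [-0.002,-0.098,0],
    [0.001,-0.099,0.001],
    [-0.087,-0.05,0.046],
    [-0.087,-0.051,0.046],
    [-0.087,-0.052,0.047],
    [-0.08,-0.057,0.059],
    [-0.08,-0.057,0.059],
    [-0.078,-0.057,0.058],
    [0,0,0],
  ],
)

```text
clock: 42.6
position: [0.5939, -0.0172, 0.0552]
tool_rot: [-3.13, 0.727, -3.064]
force: [-0.5, -0.1, -0.3]
grip_width: -0.0001
finger_force: 0.0
```

Run:
```python
from plan import *
from r6 import bx
for c in("scene","top"):
    bot.grab_frame(c)
    print(c,[(np.round(d['position'],3).tolist(),round(d['score'],2)) for d in bot.find_in(c,'flap')][:2],[(np.round(d['position'],3).tolist(),round(d['score'],2)) for d in bot.find_in(c,'flap_edge')][:2])
rows([(bx(-.02,.045),T(0,.8),4)])
```

```text
scene [([0.607, -0.035, 0.105], 0.6)] [([0.605, -0.033, 0.113], 0.58)]
top [([0.601, 0.003, 0.103], 0.78)] [([0.598, 0.001, 0.104], 0.91)]
4 [ 0.619 -0.003  0.045] [ 3.142  0.8   -3.062] m 0.065 spd 0.21 [ 0.65  0.97 -0.97  2.35  2.54  0.91 -0.57]
4 [[-0.002, 0.001, 0.007], [-0.002, 0.001, 0.007], [-0.002, 0.001, 0.007], [-0.003, 0.002, 0.008]]
[[-0.003, -0.018, 0.002], [-0.003, -0.017, 0.002], [-0.003, -0.018, 0.003], [-0.003, -0.017, 0.002]]
```

>>> apply_moves(
  claw=[0,0,0,0,0],
  xyz=[
    [-0.002,0.001,0.007],
    [-0.002,0.001,0.007],
    [-0.002,0.001,0.007],
    [-0.002,0.001,0.006],
    [0,0,0],
  ],
  twist=[
    [-0.003,-0.018,0.002],
    [-0.003,-0.018,0.002],
    [-0.003,-0.018,0.002],
    [-0.003,-0.018,0.002],
    [0,0,0],
  ],
)

```text
clock: 43.4
position: [0.6183, -0.0069, 0.0433]
tool_rot: [3.141, 0.8, -3.062]
force: [-0.1, 0.3, 0.3]
grip_width: 0.0001
finger_force: 0.0
```

>>> apply_moves(
  claw=[0,0,0,0],
  xyz=[
    [-0.0015,0,0.0015],
    [-0.0015,0,0.0015],
    [-0.0015,0,0.0015],
    [0,0,0],
  ],
  twist=[
    [0,0,0],
    [0,0,0],
    [0,0,0],
    [0,0,0],
  ],
)

```text
clock: 43.8
position: [0.6247, -0.0074, 0.0437]
tool_rot: [3.14, 0.801, -3.064]
force: [-0.4, 0.8, 0.2]
grip_width: -0.0
finger_force: 0.3
```

>>> apply_moves(
  claw=[0,0,0],
  xyz=[
    [-0.0015,0,0.0015],
    [-0.0015,0,0.0015],
    [0,0,0],
  ],
  twist=[
    [0,0,0],
    [0,0,0],
    [0,0,0],
  ],
)

```text
clock: 44.1
position: [0.6289, -0.0072, 0.0435]
tool_rot: [3.14, 0.801, -3.064]
force: [-0.9, -0.3, 0.1]
grip_width: 0.0001
finger_force: 0.4
```

Run:
```python
from h import *
for c in("scene","top"):
    bot.grab_frame(c)
    print(c,[(np.round(d['position'],3).tolist(),round(d['score'],2)) for d in bot.find_in(c,'flap')][:2],[(np.round(d['position'],3).tolist(),round(d['score'],2)) for d in bot.find_in(c,'flap_edge')][:2])
```

```text
scene [([0.636, -0.092, 0.122], 0.88)] [([0.63, -0.09, 0.134], 0.56)]
top [([0.622, 0.001, 0.097], 0.81)] [([0.622, 0.003, 0.098], 0.79)]
```

>>> apply_moves(
  claw=[0,0,0],
  xyz=[
    [-0.0015,0,0.0015],
    [-0.0015,0,0.0015],
    [0,0,0],
  ],
  twist=[
    [0,0,0],
    [0,0,0],
    [0,0,0],
  ],
)

```text
clock: 44.7
position: [0.633, -0.0068, 0.0434]
tool_rot: [3.14, 0.8, -3.064]
force: [-1.2, 0.2, -0.3]
grip_width: -0.0002
finger_force: 0.5
```

>>> apply_moves(
  claw=[0,0,0],
  xyz=[
    [-0.0015,0,0.0015],
    [-0.0015,0,0.0015],
    [0,0,0],
  ],
  twist=[
    [0,0,0],
    [0,0,0],
    [0,0,0],
  ],
)

```text
clock: 45.0
position: [0.6374, -0.0064, 0.0436]
tool_rot: [3.14, 0.801, -3.064]
force: [-0.2, -0.8, -1.2]
grip_width: 0.0
finger_force: 0.4
```

Run:
```python
from h import *
f=bot.grab_frame("scene");np.savez("fl.npz",**f)
print([(np.round(d['position'],3).tolist(),round(d['score'],2)) for d in bot.find_in("scene",'flap')][:2],[(np.round(d['position'],3).tolist(),round(d['score'],2)) for d in bot.find_in("scene",'tray')][:2])
im=f["img"]
# side silhouette: left boundary (bench->walnut) columns for rows of the box's near side
g=cv2.cvtColor(im,cv2.COLOR_RGB2HSV)[:,:,2]
for r in range(266,326,6): print(r,''.join('#' if v<75 else '+' if v<110 else '.' for v in g[r,310:420]))
for x in(0,-.012): 
  for z in(.01,.07,.137): print(x,z,[round(v) for v in proj(f,(.642+x+.008,-.1+.08*x,z))])
```

```text
[([0.64, -0.101, 0.122], 0.87)] [([0.633, -0.098, 0.129], 0.5)]
266 ..................................++...##+.....++++...........................................................
272 +++..............................#####################++++++.+..........++....................................
278 ++++++++++++....................##############################################++++............................
284 +.......++++++++++..............########################################################################+++...
290 +++++++++++++++++++++++++++++++###############################################################################
296 ++++++++++++++++++++++++++++++################################################################################
302 +++++++++.................++++################################################################################
308 ++++++..................++++++########+#######################################################################
314 .....................++++++++#######+++#######################################################################
320 ..................+++++++++++++++++++++#######################################################################
0 0.01 [348, 318]
0 0.07 [349, 296]
0 0.137 [350, 270]
-0.012 0.01 [341, 316]
-0.012 0.07 [342, 295]
-0.012 0.137 [342, 268]
```

>>> apply_moves(
  claw=[0,0,0],
  xyz=[
    [-0.0015,0,0.0015],
    [-0.0015,0,0.0015],
    [0,0,0],
  ],
  twist=[
    [0,0,0],
    [0,0,0],
    [0,0,0],
  ],
)

```text
clock: 45.45
position: [0.6412, -0.0061, 0.0434]
tool_rot: [3.139, 0.8, -3.064]
force: [-3.1, 0.4, -0.7]
grip_width: 0.0004
finger_force: 1.4
```

>>> apply_moves(
  claw=[0,0,0],
  xyz=[
    [-0.0012,0,0.0012],
    [-0.0012,0,0.0012],
    [0,0,0],
  ],
  twist=[
    [0,0,0],
    [0,0,0],
    [0,0,0],
  ],
)

```text
clock: 45.75
position: [0.6418, -0.0059, 0.0428]
tool_rot: [3.14, 0.797, -3.063]
force: [-38.3, -8.0, 23.1]
grip_width: 0.0001
finger_force: 19.6
```

>>> apply_moves(
  claw=[0,0,0,0,0,0,0],
  xyz=[
    [0.004,0,-0.004],
    [0.01,0,-0.01],
    [0.015,0,-0.015],
    [0.01,0,-0.02],
    [0,0,0],
    [0,0,0],
    [0,0,0],
  ],
  twist=[
    [0,0,0],
    [0,0,0],
    [0,0,0],
    [0,0.05,0],
    [0,0,0],
    [0,0,0],
    [0,0,0],
  ],
)

```text
clock: 46.45
position: [0.5835, -0.0108, 0.0499]
tool_rot: [3.14, 0.752, -3.064]
force: [-0.6, 0.4, -0.1]
grip_width: -0.0
finger_force: 0.0
```

```bash
python3 see.py
python3 - <<'E'
from h import *
f=bot.grab_frame("scene");g=cv2.cvtColor(f["img"],cv2.COLOR_RGB2HSV)[:,:,2]
for r in range(266,326,6): print(r,''.join('#' if v<75 else '+' if v<110 else '.' for v in g[r,325:365]))
for q in('torch','padlock','stone'): print(q,[(np.round(d['position'],3).tolist()) for d in bot.find_in('scene',q)][:1])
E
```

```text
288 [6, 7, 7, 6, 6, 8, 7, 8, 18, 27, 18, 14, 17, 18, 19, 20, 20, 20, 20, 20, 20, 20, 19, 19, 17, 16, 5, -4, 35, 111]
300 [6, 6, 7, 7, 8, 8, 6, 12, 25, 21, 9, 7, 7, 7, 8, 9, 10, 11, 11, 10, 9, 8, 9, 14, 18, 15, 16, 38, 97, 119]
314 [7, 7, 7, 7, 8, 8, 14, 22, 23, 13, 9, 20, 24, 23, 24, 22, 19, 20, 21, 20, 18, 18, 18, 15, 9, 13, 32, 76, 116, 73]
325 [7, 7, 8, 8, 6, 6, 15, 26, 19, 12, 13, 14, 16, 18, 18, 18, 19, 18, 18, 18, 18, 15, 11, 8, 9, 22, 58, 114, 101, 23]
336 [7, 7, 7, 8, 7, 10, 23, 23, 15, 17, 18, 19, 21, 22, 22, 22, 22, 22, 23, 23, 22, 22, 22, 17, 15, 38, 94, 119, 67, 17]
[ 0.58321152 -0.01073244  0.04969062] [-0.53000911 -0.84833554 -1.23695352]
266 ...................+++..+#+......+++....
272 ..................+####################+
278 ..................######################
284 ..................######################
290 ................++######################
296 ..............++++######################
302 ............++++++######################
308 .........+++++++++######################
314 .......+++++++++++######################
320 ....++++++++++++++++++++################
torch [[0.454, 0.303, 0.031]]
padlock [[0.689, -0.304, 0.019]]
stone [[0.685, 0.279, 0.025]]
```

The flap's edge is vertical now, so it is shut. The tray is unmoved at the back wall, the bystanders are in place, and the arm is clear. Handing in.

```bash
python3 -c "
from workcell import bot
print(bot.job_done())"
```

```text
the job is handed in; nothing more can be done
None
```

I handed the job in at about 46.6 s of the 72 s allowed: both keys are in the pot, the tray is square against the back wall and the flap is shut, by my own checks (the hand-in returned no verdict).

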